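# Load ring carriers into the curing box with a spatula

## Robot

A 6-joint arm with a two-finger parallel gripper is mounted at the origin on a cart in front of the work surface, level with it; the furniture and walls round the work are solid. World frame = base frame: x ahead of the robot, y to its left, z up, the work surface at z = 0. Lengths are in m, angles in rad, forces in N, time in s.
With the tool pointing down it reaches from about 0.325 to 0.85 m from the base axis. Payload 4.4 kg.
Tool frame: the origin (TCP) lies on the centre line of the jaws, within the pads' length; the fingertips stand finger_overhang ahead of it and the grasp point (between the pads) lies 6 mm ahead of it (finger_overhang is the distance from the TCP to the fingertips, in m); z points along the fingers, x is the direction in which the jaws open and shut, and the axes are right-handed (so a half turn about z gives the same grasp; the last joint's range is limited). The gripper opens to 94 mm and grips with 3 to 60 N. Pads are 16 mm wide; open, the fingers measure 119 mm over their backs; the gripper's body (75 mm by 177 mm) begins 78 mm behind the grasp point.
Start: joints at [-1.407, 0.207, 1.542, -0, 1.393, -0.15], TCP at [0.177, -0.547, 0.23] pointing down, gripper open.
Joint ranges: [-2.73, 2.73], [-0.86, 2.22], [0.23, 2.46], [-1.11, 4.25], [0.08, 2.63], [-2.82, 2.82]. Speed limits (rad/s): [2.79, 2.79, 3.14, 3.14, 3.14, 3.14].

## Interface

Orientations are given as a rotation vector (axis times angle).
In Python, from station import sense, snapshot, hand_in, spot_in, place_of, finger_overhang gives the robot as it stands.
- The arm moves only by the tool servo_tool, never from a script. Its argument "series" is a list of rows, each a list of 3 entries, a list of its own where there are three numbers: the shift along the tool's x, y, z in cm, then the turn, a rotation vector about the tool's x, y, z in degrees, then the closure, from 0 (fully open) to 1 (shut). A call has 1 to 10 rows; each row is the pose to reach, as a shift and turn from the pose measured when the call began, along the tool's axes at that moment; what a row does not reach only later rows make up. A row lasts 1/8 s, in which the tool goes at most 62.5 mm and 10.7 degrees, less where a joint would pass 70% of its speed; a pose out of reach is approached as far as the arm can. A call with a gripper value outside its range is refused whole. The fingers move at their own pace and stop on an object; "grip_force" is the grip in N (left out, the last holds). Time passes only in rows, so rows that repeat a pose let the fingers close. It gives the time, the measured TCP pose, the force and the opening at its end, in the units of the state.
- sense(): the state, without advancing time (a new reading comes with each control period).
- snapshot(name): name is "scene" or "top"; returns a dict with "color" (400x640x3 uint8, red, green, blue), "fx", "fy", "cx", "cy" (pixels), "R" (3x3) and "t" (3): a world point X has camera coordinates R X + t. Camera axes: x right, y down, z forward; pixel columns grow to the right and rows downward; lengths in m; the calibration is good to about 2 mm. A picture is of the moment at which its call begins. There is no depth.
- hand_in(): hands the job in, once; it reports no verdict.
Trained networks look in the newest picture that a camera, given by its name, has taken for a name from the list of things; names that differ only in an ending like _2 or _b are one class to them, and where a whole thing is asked for, a point or a joint stands for the part that bears it (a point fixed in the world has none). Each returns a list of dicts, best first, with "score" (0 to 1); they miss things now and then, are a little off and sometimes report something else, mostly with a low value. They report only what shows in the picture. A call takes as long as a camera call.
- spot_in(camera, name): "position" ([column, row] as shares, 0 to 1, of the picture: columns of its width, rows of its height, amid what is visible of it).
- place_of(camera, name): "position" ([column, row] as shares, 0 to 1, of the picture: columns of its width, rows of its height: a listed point, or the origin of a listed thing).
The state is a dict: "t": time; "joint_pos": joint angles; "joint_velocities": joint speeds; "joint_torque": joint torques, N m; "ee_pos": TCP position; "tcp_rot": TCP orientation; "contact_force": force on the tool from outside, world axes, zero at the start; "moment": the same for the moment, N m; "gripper_width": finger opening in m.
Only numpy, scipy, OpenCV 4.12 (cv2) and the standard library are available. Lean on these libraries where they do the work, as an engineer would, in place of code of your own. Each camera call takes 0.05 s, during which the arm holds its last target.

## Task

Load every ring carrier on the bench into the curing box, one to a lane: the rings are freshly lacquered, so never touch a carrier with the fingers but slide the spatula under its plate, lift it, push it in through the spring flap until it stands on the lane floor wholly behind the flap, and draw the spatula out so that the flap falls shut. When all are in and all flaps are closed, slide the lamp head on the roof to the left until it is fully home, then lock it by pushing the lever beside it fully over to the back; at the end the spatula must lie flat in its tray, as it lay at first. Leave the eraser and the pliers where they are.

Things in the scene. Friction and masses are not known exactly. Their poses are not given: they have to be found in the camera images.
- carrier_1: ring carrier: aluminium plate 64 (x) x 68 (y) x 4 mm on two skids, 6 mm wide and 12 mm high, along its left and right edges; between them a tunnel 56 mm wide, 12 mm high, open front and back. Brass spigot with a green ring in the middle, 34 mm high. 0.1 kg. Origin: centre, bottom of the skids; z up. 2 or 3 carriers, all alike, are present; one open end of the tunnel (-x) faces roughly to the robot
- carrier_2: ring carrier: aluminium plate 64 (x) x 68 (y) x 4 mm on two skids, 6 mm wide and 12 mm high, along its left and right edges; between them a tunnel 56 mm wide, 12 mm high, open front and back. Brass spigot with a green ring in the middle, 34 mm high. 0.1 kg. Origin: centre, bottom of the skids; z up. 2 or 3 carriers, all alike, are present
- carrier_3: ring carrier: aluminium plate 64 (x) x 68 (y) x 4 mm on two skids, 6 mm wide and 12 mm high, along its left and right edges; between them a tunnel 56 mm wide, 12 mm high, open front and back. Brass spigot with a green ring in the middle, 34 mm high. 0.1 kg. Origin: centre, bottom of the skids; z up. 2 or 3 carriers, all alike, are present
- curing_box: low grey curing box with amber window roof, 150 (x) x 292 (y) x 78 mm high, fixed; its front (-x) faces the robot. Origin: centre of its underside; x points to its back. Three lanes inside, floor 8 mm over the bench (a step at the front), 62 mm clear height, 8 mm walls between. Flaps hang at x = -60 mm, back wall at x = 70 mm: a flap clears and can close behind a carrier with its origin at x = -8 to +37 mm
- lane_1 (a point): left lane of the curing box seen from the robot, 88 mm wide: point on the lane floor, mid-lane, 72 mm behind the flap; a carrier's origin may stand here
- flap_1 (a joint): plain aluminium flap 80 mm wide, 48 mm high in lane 1, 15 mm behind the box's front face: hinged at its top edge, 70 mm over the bench; lower edge 14 mm above the lane floor. 0 = hanging closed, swings only inward, to 1.45 rad. A weak spring (under 0.4 N at the lower edge) closes it
- lane_2 (a point): middle lane of the curing box seen from the robot, 84 mm wide: point on the lane floor, mid-lane, 72 mm behind the flap; a carrier's origin may stand here
- flap_2 (a joint): plain aluminium flap 80 mm wide, 48 mm high in lane 2, 15 mm behind the box's front face: hinged at its top edge, 70 mm over the bench; lower edge 14 mm above the lane floor. 0 = hanging closed, swings only inward, to 1.45 rad. A weak spring (under 0.4 N at the lower edge) closes it
- lane_3 (a point): right lane of the curing box seen from the robot, 88 mm wide: point on the lane floor, mid-lane, 72 mm behind the flap; a carrier's origin may stand here
- flap_3 (a joint): plain aluminium flap 80 mm wide, 48 mm high in lane 3, 15 mm behind the box's front face: hinged at its top edge, 70 mm over the bench; lower edge 14 mm above the lane floor. 0 = hanging closed, swings only inward, to 1.45 rad. A weak spring (under 0.4 N at the lower edge) closes it
- spatula: flat spatula: steel blade 40 mm wide, 3 mm thick, with an upright wooden grip block 34 (x) x 20 (y) mm, from the blade up to 95 mm height. Origin: bottom of the blade under the middle of the grip; x points along the blade to its tip, 165 mm ahead (the blade ends 21 mm behind); z up. 0.17 kg, heavy end at the grip. Pinch the block across its 20 mm from above
- spatula_tray: shallow fixed tray of the spatula, inside 222 x 64 mm, floor 4 mm thick, rim 9 mm high over the bench. Its origin lies on the bench where the spatula's origin belongs and its x axis is the spatula's; the inside reaches from x = -39 to +183 mm, y = -32 to +32 mm
- lamp_head (a joint): lamp head on two rails on the roof of the curing box, housing 64 (x) x 80 (y) mm, its sides from 84 to 114 mm above the bench: 0 = drawn out to the right, 0.09 m = home against its stop; slides to +y of the box (left, towards the lever) when its right side is pushed, with 1 to 3 N, and stays where it is left. The roof under it is 78 mm high, the rails 82 mm
- lamp_side (a point): centre of the lamp head's right (-y of the box) side face, where to push
- switch (a joint): locking lever on the roof of the curing box: 0 = unlocked (leans to the front, -x of the box), 1.0 rad = locked (leans to the back). Stays where it is left, turns with about 1.5 N at the knob. The pivot is at box x = 5, y = 115, z = 100 mm, the knob centre 50 mm from it; the housing under it, 70 x 50 mm, is 103 mm high above the bench
- switch_tip (a point): centre of the lever's round knob, 26 mm across
- bench_vice: teal bench vice fixed at the right front of the bench, 103 mm high, 72 mm wide (y); its body reaches 74 mm ahead (+x) of its origin. An obstacle
- eraser: blue and white eraser 23 x 52 x 12 mm, a bystander at the left
- pliers: pliers with teal handles 49 x 170 x 14 mm, a bystander at the left

How it is judged:
On the way, in this order (a step that is already met when the one before it is completed fails the run):
1. every carrier stands on a lane floor behind its closed flap, the lamp head still out and the lever unlocked (x of carrier_1 in the frame of curing_box between -0.03 and 0.042 m and y of carrier_1 in the frame of curing_box between -0.135 and 0.135 m and z of carrier_1 in the frame of curing_box between 0.004 and 0.013 m and angle between each of carrier_1, carrier_2, carrier_3's own z axis and vertical below 0.08 rad and x of carrier_2 in the frame of curing_box between -0.03 and 0.042 m and y of carrier_2 in the frame of curing_box between -0.135 and 0.135 m and z of carrier_2 in the frame of curing_box between 0.004 and 0.013 m and x of carrier_3 in the frame of curing_box between -0.03 and 0.042 m and y of carrier_3 in the frame of curing_box between -0.135 and 0.135 m and z of carrier_3 in the frame of curing_box between 0.004 and 0.013 m and value of joint each of flap_1, flap_2, flap_3 below 0.08 rad and value of joint switch below 0.4 rad and value of joint lamp_head below 0.07 m), for 0.2 s.
2. the lamp head is slid fully home, the lever still unlocked (value of joint lamp_head above 0.085 m and value of joint switch below 0.4 rad), for 0.2 s.
3. the lever is pushed over to locked (value of joint switch above 0.85 rad), for 0.2 s.
At the end, for the whole second after the job is handed in: Every carrier present upright on a lane floor behind its flap (origin 30 mm before to 42 mm behind the box centre, within 5 mm of floor height), all flaps closed to 0.08 rad, lamp head beyond 85 mm, lever beyond 0.85 rad, spatula flat and still in its tray, origin within 25 mm of the tray's (x of carrier_1 in the frame of curing_box between -0.03 and 0.042 m and y of carrier_1 in the frame of curing_box between -0.135 and 0.135 m and z of carrier_1 in the frame of curing_box between 0.004 and 0.013 m and angle between each of carrier_1, carrier_2, carrier_3's own z axis and vertical below 0.08 rad and x of carrier_2 in the frame of curing_box between -0.03 and 0.042 m and y of carrier_2 in the frame of curing_box between -0.135 and 0.135 m and z of carrier_2 in the frame of curing_box between 0.004 and 0.013 m and x of carrier_3 in the frame of curing_box between -0.03 and 0.042 m and y of carrier_3 in the frame of curing_box between -0.135 and 0.135 m and z of carrier_3 in the frame of curing_box between 0.004 and 0.013 m and value of joint each of flap_1, flap_2, flap_3 below 0.08 rad and value of joint switch above 0.85 rad and value of joint lamp_head above 0.085 m and horizontal distance between spatula and spatula_tray below 0.025 m and z of spatula in the frame of spatula_tray between 0.001 and 0.008 m and angle between spatula's own z axis and vertical below 0.06 rad and linear speed of each of spatula, carrier_1, carrier_2, carrier_3 below 0.02 m/s); the robot touches nothing.
It fails at once if a carrier is touched with the fingers (contact force between the fingers and carrier_1 above 1 N or contact force between the fingers and carrier_2 above 1 N or contact force between the fingers and carrier_3 above 1 N).
It fails at once if the eraser or the pliers are moved by more than 3 cm (distance of any of eraser, pliers from where it was at the start of the episode above 0.03 m).
Of carrier_1, carrier_2, carrier_3 only 2 to 3 are there at a start; the rules pass over those that are not, and their reading is None.
At some moment in a run one of carrier_1, carrier_2, carrier_3 may be knocked a few centimetres aside while the robot is not near it.
It also fails if it takes over 210 s, if anything falls off the work surface, if the arm or the gripper's body presses on something with over 40 N, if the wrist force passes 120 N, or if a joint passes its speed limit or range.

## Working session

There is one attempt and no reset: what is moved stays moved. The work goes in short steps, Python scripts to look and compute and a tool call to move; the robot and the scene stay as the last step left them, time stands still between calls to the robot, and variables do not carry over. Pictures are saved under pics/ and viewed, and the job is handed in when it is done.

Besides the shell and the picture viewer there is one more tool, called by a JSON object that holds its "op" and its "data". servo_tool: Moves the arm, as the interface text tells. Its arguments: {"type":"object","properties":{"series":{"type":"array"},"grip_force":{"type":"number"}},"required":["series"]}

```bash
mkdir -p pics; ls; cat > h.py <<'E'
import numpy as np, cv2
from scipy.spatial.transform import Rotation as Ro
from station import *
def save(s,n):
    cv2.imwrite('pics/'+n,cv2.cvtColor(s['color'],cv2.COLOR_RGB2BGR))
def ray(s,u,v):
    R=np.array(s['R']);t=np.array(s['t'])
    d=R.T@np.array([(u-s['cx'])/s['fx'],(v-s['cy'])/s['fy'],1]);c=-R.T@t
    return c,d
def at_z(s,u,v,z):
    c,d=ray(s,u,v); k=(z-c[2])/d[2]; return c+k*d
def proj(s,X):
    p=np.array(s['R'])@np.array(X)+np.array(s['t']); return np.array([s['fx']*p[0]/p[2]+s['cx'],s['fy']*p[1]/p[2]+s['cy']])
E
python3 - <<'E'
from h import *
st=sense();print(st);print(finger_overhang() if callable(finger_overhang) else finger_overhang)
for c in ['scene','top']:
    s=snapshot(c);save(s,c+'0.png');print(c,-np.array(s['R']).T@np.array(s['t']),s['fx'],np.array(s['R']).round(3).tolist())
    for n in ['carrier_1','curing_box','spatula','spatula_tray','lane_1','lane_2','lane_3','lamp_side','switch_tip','bench_vice','eraser','pliers']:
        for p in place_of(c,n):
            u,v=p['position'][0]*640,p['position'][1]*400
            print(n,round(p['score'],2),round(u,1),round(v,1),at_z(s,u,v,0).round(3))
E
```

```text
pics
{'t': 0.0, 'joint_pos': array([-1.40751525e+00,  2.07409355e-01,  1.54292789e+00,  1.38217858e-05,
        1.39350088e+00, -1.50490342e-01]), 'joint_velocities': array([ 2.43530141e-04, -8.38640427e-05,  3.44359215e-04,  2.09728608e-04,
        5.88186904e-04,  8.82319489e-04]), 'joint_torque': array([ 4.92568051e-04, -3.70879877e+01, -2.81416744e+01,  6.97896746e-02,
        3.61515710e-02, -1.66484679e-04]), 'ee_pos': array([ 0.17734915, -0.54618521,  0.22930916]), 'tcp_rot': array([-2.53995668e+00,  1.84614397e+00,  2.49372218e-03]), 'contact_force': array([ 0.11258559, -0.36788332, -0.33886336]), 'moment': array([ 0.09847362,  0.01007059, -0.0052394 ]), 'gripper_width': 0.09428967033492236}
0.025
scene [-0.378921    0.55505558  0.93047014] 403.3333917636469 [[-0.461, -0.888, 0.009], [-0.544, 0.274, -0.793], [0.701, -0.37, -0.609]]
carrier_1 0.76 278.1 239.3 [0.559 0.209 0.   ]
carrier_1 0.7 228.5 280.1 [0.462 0.411 0.   ]
carrier_1 0.63 250.8 257.8 [ 0.519  0.32  -0.   ]
curing_box 0.9 324.7 195.7 [ 0.703 -0.046  0.   ]
curing_box 0.65 295.9 169.6 [ 0.918 -0.024  0.   ]
lane
[... 270 characters left out ...]
   ]
eraser 0.59 219.9 223.2 [0.727 0.359 0.   ]
pliers 0.77 195.1 248.3 [0.642 0.467 0.   ]
top [0.41098292 0.10212428 1.35709625] 474.5934997012802 [[-0.0, -1.0, 0.013], [-0.994, -0.001, -0.106], [0.106, -0.013, -0.994]]
carrier_1 0.87 230.6 210.2 [0.527 0.327 0.   ]
carrier_1 0.66 270.3 200.7 [0.555 0.213 0.   ]
curing_box 0.56 358.7 152.6 [ 0.696 -0.042  0.   ]
curing_box 0.38 233.1 208.6 [0.532 0.319 0.   ]
spatula 0.66 451.9 221.7 [ 0.494 -0.309  0.   ]
spatula_tray 0.6 445.0 225.6 [ 0.483 -0.288  0.   ]
lamp_side 0.56 392.5 153.1 [ 0.694 -0.141  0.   ]
eraser 0.66 447.3 224.3 [ 0.487 -0.295  0.   ]
eraser 0.48 198.7 228.9 [0.474 0.416 0.   ]
pliers 0.78 185.4 168.9 [0.647 0.459 0.   ]
```

View pics/scene0.png

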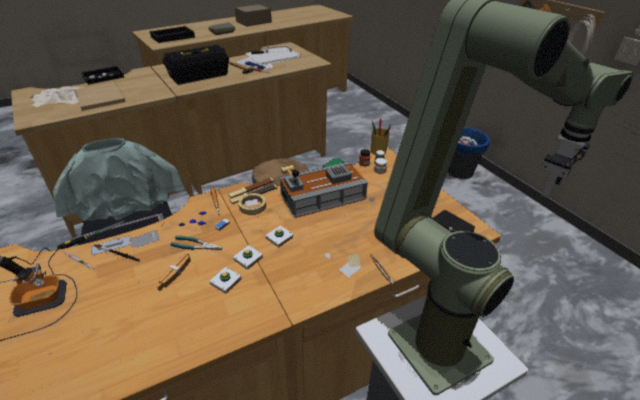

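View pics/top0.png

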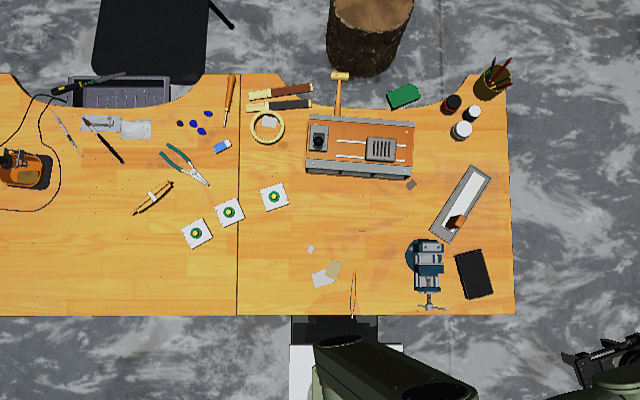

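```bash
python3 - <<'E'
import cv2
a=cv2.imread('pics/top0.png')
cv2.imwrite('pics/top0a.png',cv2.resize(a[110:260,170:330],None,fx=5,fy=4*1.0 and 5,interpolation=cv2.INTER_CUBIC)[:600,:])
cv2.imwrite('pics/top0b.png',cv2.resize(a[110:270,270:480],None,fx=3.7,fy=3.7,interpolation=cv2.INTER_CUBIC))
E
```

```text
(no output)
```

The scene has three carriers, at top pixels (196,233), (229,212) and (274,197). The box is around (360,148), and the spatula tray runs from (443,235) to (478,170) with its grip near (455,222). The vice is at (427,262).

View pics/top0a.png

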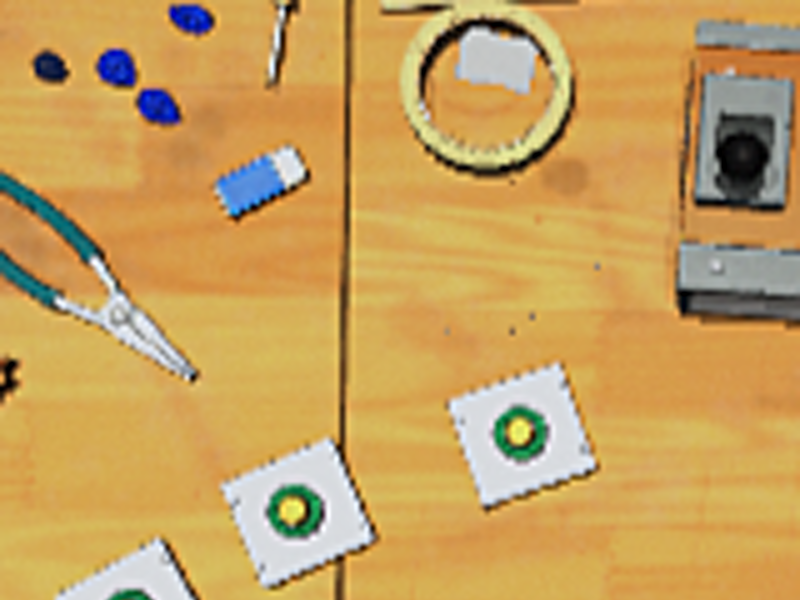

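View pics/top0b.png

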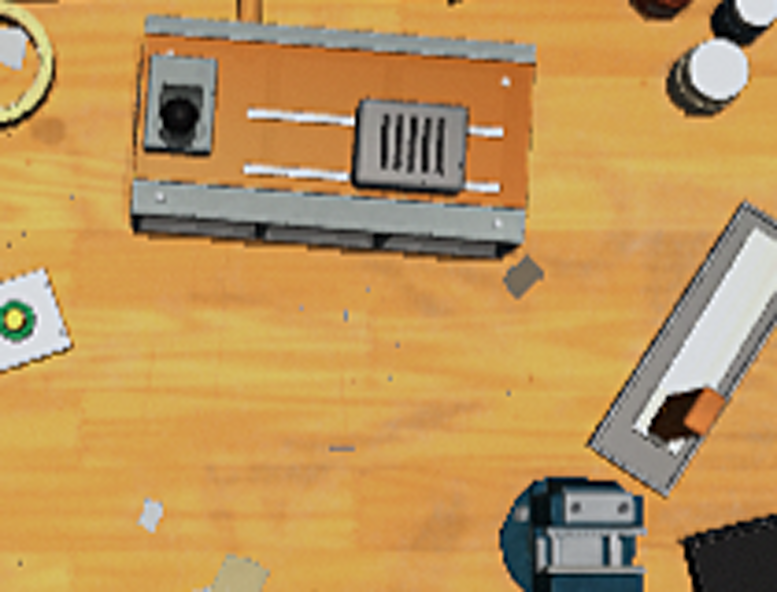

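```bash
cat >> h.py <<'E'
def blob(s,mask_fn,cu,cv,half,z,up=6):
    im=s['color'];u0=int(cu-half);v0=int(cv-half)
    c=cv2.resize(im[v0:v0+2*half,u0:u0+2*half],None,fx=up,fy=up,interpolation=cv2.INTER_CUBIC)
    m=mask_fn(c.astype(int)).astype(np.uint8)
    cs,_=cv2.findContours(m,cv2.RETR_EXTERNAL,cv2.CHAIN_APPROX_NONE)
    cs=max(cs,key=cv2.contourArea).reshape(-1,2).astype(float)
    px=np.c_[(cs[:,0]+.5)/up-.5+u0,(cs[:,1]+.5)/up-.5+v0]
    w=np.array([at_z(s,u,v,z)[:2] for u,v in px])
    (cx,cy),(a,b),ang=cv2.minAreaRect((w*1000).astype(np.float32))
    return np.array([cx,cy]),(a,b),ang,w
white=lambda c:(c.min(2)>140)
def carriers(s):
    """(x,y,yaw deg) via white plate blobs in the top picture"""
    out=[]
    im=s['color'].astype(int); m=(white(im)).astype(np.uint8)
    m=cv2.morphologyEx(m,cv2.MORPH_CLOSE,np.ones((9,9)))
    n,l,st,ce=cv2.connectedComponentsWithStats(m)
    for i in range(1,n):
        u,v=ce[i]
        if 350<st[i][4]<900 and v>150: 
            try: p,ab,ang,w=blob(s,white,u,v,24,.016)
            except Exception: continue
            if 55<min(ab)<max(ab)<85:
                yaw=(ang+45)%90-45
                out.append((p.round(1),np.round(ab,1),round(yaw,1),ce[i].round(0)))
    return out
E
python3 - <<'E'
from h import *
s=snapshot('top')
for o in carriers(s): print(o)
R=Ro.from_rotvec(sense()['tcp_rot']).as_matrix();print(R.round(3))
im=cv2.cvtColor(s['color'],cv2.COLOR_RGB2BGR)
cv2.imwrite('pics/z1.png',cv2.resize(im[110:190,295:425],None,fx=6,fy=6,interpolation=cv2.INTER_CUBIC))
cv2.imwrite('pics/z2.png',cv2.resize(im[155:255,400:510],None,fx=6,fy=6,interpolation=cv2.INTER_CUBIC))
s=snapshot('scene')
im=cv2.cvtColor(s['color'],cv2.COLOR_RGB2BGR)
cv2.imwrite('pics/z3.png',cv2.resize(im[150:260,260:390],None,fx=5,fy=5,interpolation=cv2.INTER_CUBIC))
E
```

```text
(array([565.4, 202.2]), array([65.6, 69.6]), 19.0, array([274., 196.]))
(array([520.7, 328.7]), array([65.6, 69.4]), 23.9, array([229., 212.]))
(array([461.7, 419.8]), array([65.7, 68.8]), 29.7, array([196., 233.]))
(array([  58.1, -586.6]), array([82.8, 56.9]), -26.4, array([557., 381.]))
[[ 0.309 -0.951  0.   ]
 [-0.951 -0.309  0.   ]
 [-0.    -0.    -1.   ]]
```

View pics/z1.png

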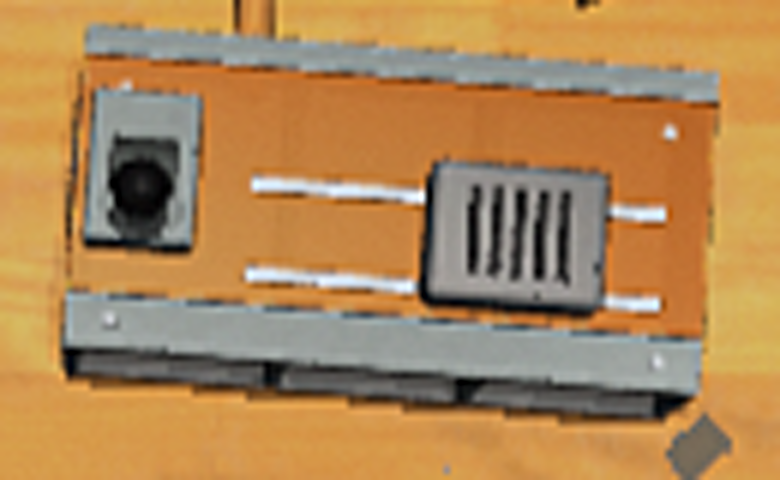

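View pics/z2.png

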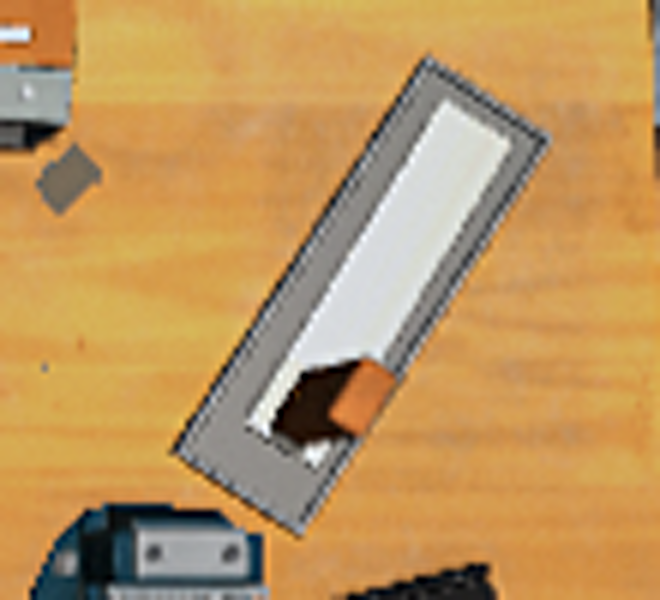

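View pics/z3.png

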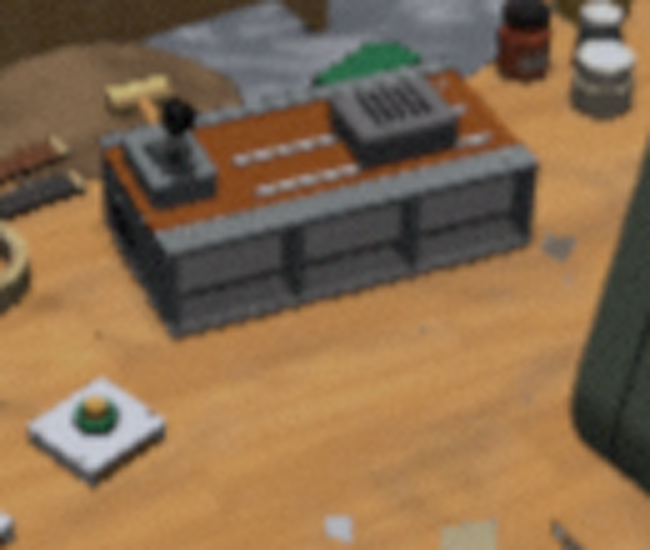

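```bash
python3 - <<'E'
from h import *
s=snapshot('top')
def W(l,ox,oy,z,f=6): return np.array([at_z(s,ox+(u+.5)/f-.5,oy+(v+.5)/f-.5,z)[:2]*1000 for u,v in l])
def fit(w,m):
    m=np.array(m,float);wc=w-w.mean(0);mc=m-m.mean(0)
    a=np.arctan2((mc[:,0]*wc[:,1]-mc[:,1]*wc[:,0]).sum(),(mc*wc).sum())
    R=np.array([[np.cos(a),-np.sin(a)],[np.sin(a),np.cos(a)]]);t=w.mean(0)-R@m.mean(0)
    return t.round(1),np.degrees(a).round(2),(w-(m@R.T+t)).round(1).tolist()
print('box',fit(W([(87,25),(718,73),(697,393),(65,350)],295,110,.078),[(75,146),(75,-146),(-75,-146),(-75,146)]))
print('lamp top',W([(432,162),(608,172),(600,312),(425,300)],295,110,.114).round(1).tolist())
print('knob',W([(140,183)],295,110,.144))
# tray outer: assume equal rim
print('tray',fit(W([(428,55),(550,138),(300,537),(172,452)],400,155,.009),[(186,35),(186,-35),(-42,-35),(-42,35)]))
print('block',fit(W([(368,357),(402,380),(362,437),(328,415)],400,155,.099),[(17,10),(17,-10),(-17,-10),(-17,10)]))
print('blade tip',W([(447,98),(512,143)],400,155,.007).mean(0), W([(447,98),(512,143),(248,428)],400,155,.007))
s2=snapshot('scene')
for l,z in [([(160,245),(537,162),(106,148)],.078)]:
    print([ (at_z(s2,260+u/5,150+v/5,z)[:2]*1000).round(1).tolist() for u,v in l])
E
```

```text
box (array([702.1, -37.7]), np.float64(-4.1), [[0.8, -0.4], [0.1, -0.2], [0.4, 2.0], [-1.3, -1.3]])
lamp top [[715.4, -51.8], [711.1, -130.5], [647.7, -125.7], [652.9, -48.0]]
knob [[698.36690934  79.03696088]]
tray (array([ 486.2, -291.1]), np.float64(-33.8), [[1.6, -0.8], [0.2, -0.1], [-1.5, -0.4], [-0.3, 1.2]])
block (array([ 490.8, -301.4]), np.float64(-35.61), [[-1.7, -0.2], [-0.3, 1.3], [2.0, 0.2], [0.1, -1.3]])
blade tip [ 630.21254272 -390.75549061] [[ 641.15240902 -375.42706488]
 [ 619.27267642 -406.08391633]
 [ 481.98918894 -274.55635645]]
[[646.8, 115.0], [613.6, -174.6], [772.5, 101.6]]
```

```bash
cat >> h.py <<'E'
def Rt(yaw):
    a=np.radians(yaw);return np.array([[-np.sin(a),np.cos(a),0],[np.cos(a),np.sin(a),0],[0,0,-1]]).T
def go(x,y,z,yaw,pitch=0):
    """mm world target of TCP, yaw of tool y -> shift cm and turn deg in tool frame"""
    st=sense();R=Ro.from_rotvec(st['tcp_rot']).as_matrix()
    d=R.T@(np.array([x,y,z])/1000-st['ee_pos'])*100
    T=Rt(yaw)@Ro.from_euler('x',pitch,degrees=True).as_matrix()
    r=np.degrees(Ro.from_matrix(R.T@T).as_rotvec())
    print('go',d.round(2).tolist(),r.round(2).tolist(), 't',round(st['t'],2))
def where():
    st=sense();R=Ro.from_rotvec(st['tcp_rot']).as_matrix()
    print('t',round(st['t'],2),'pos',(st['ee_pos']*1000).round(1),'yaw',np.degrees(np.arctan2(R[1,1],R[0,1])).round(2),'tilt y',np.degrees(R[2,1]).round(2),'x',np.degrees(R[2,0]).round(2),'F',np.round(st['contact_force'],1),'w',round(st['gripper_width']*1000,1))
E
python3 -c "
from h import *
go(491,-301,200,-33.5);where()"
```

```text
go [-13.71, -37.41, 3.05] [0.0, 0.0, -128.52] t 1.5
t 1.5 pos [ 177.5 -546.9  230.5] yaw -162.02 tilt y 0.0 x -0.0 F [0.2 0.3 0.1] w 93.8
```

{"op": "servo_tool", "data": {"series": [[[-1.5,-4,0.3],[0,0,-10],0.3],[[-3,-8,0.6],[0,0,-20],0.3],[[-4.5,-12.5,1],[0,0,-30],0.3],[[-6,-16.5,1.3],[0,0,-40],0.3],[[-7.6,-21,1.7],[0,0,-50],0.3],[[-9,-25,2],[0,0,-60],0.3],[[-10.6,-29,2.4],[0,0,-70],0.3],[[-12,-33,2.7],[0,0,-80],0.3],[[-13.7,-37.4,3],[0,0,-90],0.3],[[-13.7,-37.4,3],[0,0,-100],0.3]]}}

```text
t: 2.75
ee_pos: [0.493, -0.2987, 0.2001]
tcp_rot: [-3.044, -0.775, -0.001]
contact_force: [0.0, 0.4, 0.4]
gripper_width: 0.066
```

```bash
python3 -c "
from h import *
go(491,-301,200,-33.5);where()"
```

```text
go [-0.28, 0.11, 0.01] [-0.03, -0.05, -27.93] t 2.75
t 2.75 pos [ 493.  -298.7  200.1] yaw -61.43 tilt y -0.04 x 0.04 F [0.  0.4 0.4] w 66.0
```

{"op": "servo_tool", "data": {"series": [[[-0.2,0.1,0],[0,0,-10],0.3],[[-0.3,0.1,0],[0,0,-20],0.3],[[-0.3,0.1,0],[0,0,-27.9],0.3],[[-0.3,0.1,2],[0,0,-27.9],0.3],[[-0.3,0.1,5],[0,0,-27.9],0.3],[[-0.3,0.1,8],[0,0,-27.9],0.3],[[-0.3,0.1,8],[0,0,-27.9],0.3]]}}

```text
t: 3.62
ee_pos: [0.489, -0.2994, 0.1174]
tcp_rot: [-2.762, -1.483, 0.003]
contact_force: [-0.0, 0.3, -0.2]
gripper_width: 0.0661
```

```bash
python3 -c "
from h import *
go(491,-301,62,-33.5);where()
s=snapshot('top');im=cv2.cvtColor(s['color'],cv2.COLOR_RGB2BGR)
cv2.imwrite('pics/g1.png',cv2.resize(im[155:285,390:510],None,fx=4,fy=4))
s=snapshot('scene');im=cv2.cvtColor(s['color'],cv2.COLOR_RGB2BGR)
cv2.imwrite('pics/g2.png',im)"
```

```text
go [-0.03, 0.3, 5.54] [-0.38, -0.09, -0.04] t 3.62
t 3.62 pos [ 489.  -299.4  117.4] yaw -33.54 tilt y -0.38 x 0.09 F [-0.   0.3 -0.2] w 66.1
```

View pics/g1.png

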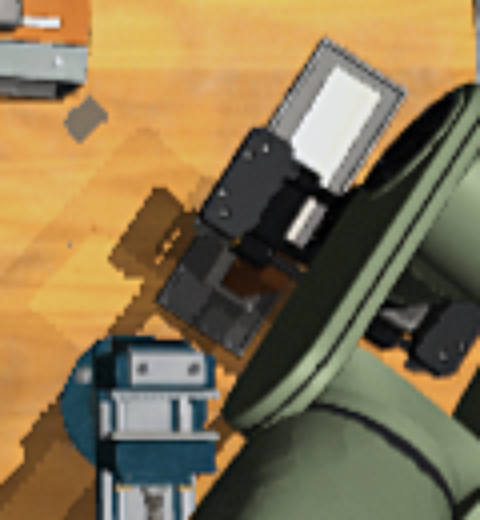

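View pics/g2.png

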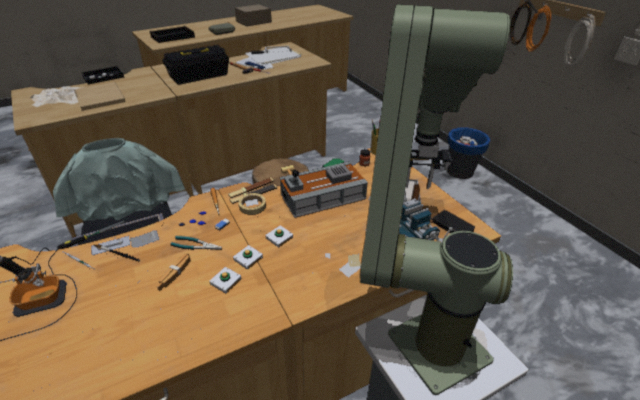

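The jaws straddle the grip block and clear the vice, so I can descend and pinch it.

{"op": "servo_tool", "data": {"series": [[[0,0.3,2],[-0.3,0,0],0.3],[[0,0.3,4],[-0.4,0,0],0.3],[[0,0.3,5.5],[-0.4,0,0],0.3],[[0,0.3,5.5],[-0.4,0,0],0.3],[[0,0.3,5.5],[-0.4,0,0],1],[[0,0.3,5.5],[-0.4,0,0],1],[[0,0.3,5.5],[-0.4,0,0],1],[[0,0.3,5.5],[-0.4,0,0],1]], "grip_force": 55}}

```text
t: 4.72
ee_pos: [0.4938, -0.303, 0.066]
tcp_rot: [2.762, 1.483, 0.007]
contact_force: [0.5, 0.4, 0.1]
gripper_width: 0.0295
```

```bash
python3 -c "
from h import *
where();go(491,-301,62,-33.5)"
```

```text
t 4.72 pos [ 493.8 -303.    66. ] yaw -33.53 tilt y 0.45 x 0.04 F [0.5 0.4 0.1] w 29.5
go [0.01, -0.35, 0.4] [0.45, -0.04, -0.03] t 4.72
```

{"op": "servo_tool", "data": {"series": [[[0,-0.3,0],[0.4,0,0],1],[[0,-0.3,0],[0.4,0,0],1],[[0,-0.3,0],[0.4,0,0],1],[[0,-0.3,0],[0.4,0,0],1]]}}

```text
t: 5.22
ee_pos: [0.4912, -0.3012, 0.066]
tcp_rot: [2.768, 1.486, 0.001]
contact_force: [-1.5, 0.8, 1.1]
gripper_width: 0.0195
```

```bash
python3 -c "
from h import *
where();go(491,-301,62,-33.5)"
```

```text
t 5.22 pos [ 491.2 -301.2   66. ] yaw -33.53 tilt y 0.03 x 0.04 F [-1.5  0.8  1.1] w 19.5
go [0.0, -0.03, 0.4] [0.03, -0.04, -0.03] t 5.22
```

{"op": "servo_tool", "data": {"series": [[[0,0,-1],[0,0,0],1],[[0,0,-3],[0,0,0],1],[[0,0,-6],[0,0,0],1],[[0,0,-9],[0,0,0],1],[[0,0,-9],[0,0,0],1],[[0,0,-9],[0,0,0],1]]}}

```text
t: 5.98
ee_pos: [0.4905, -0.3007, 0.155]
tcp_rot: [-2.766, -1.485, -0.0]
contact_force: [-0.7, 0.5, -2.5]
gripper_width: 0.0195
```

```bash
python3 -c "
from h import *
where()
s=snapshot('top');im=cv2.cvtColor(s['color'],cv2.COLOR_RGB2BGR)
for o in carriers(s): print(o)
go(420,100,150,20)
cv2.imwrite('pics/g3.png',cv2.resize(im[135:265,390:530],None,fx=4,fy=4))"
```

```text
t 5.97 pos [ 490.5 -300.7  155. ] yaw -33.53 tilt y -0.07 x 0.06 F [-0.7  0.5 -2.5] w 19.5
(array([565.3, 202.3]), array([66.3, 69.9]), 19.2, array([274., 196.]))
(array([520.7, 328.9]), array([65.8, 69.7]), 23.9, array([229., 212.]))
(array([461.6, 419.9]), array([66.1, 69. ]), 29.7, array([196., 233.]))
go [29.5, -27.97, 0.54] [-0.1, -0.13, -53.53] t 6.03
```

View pics/g3.png

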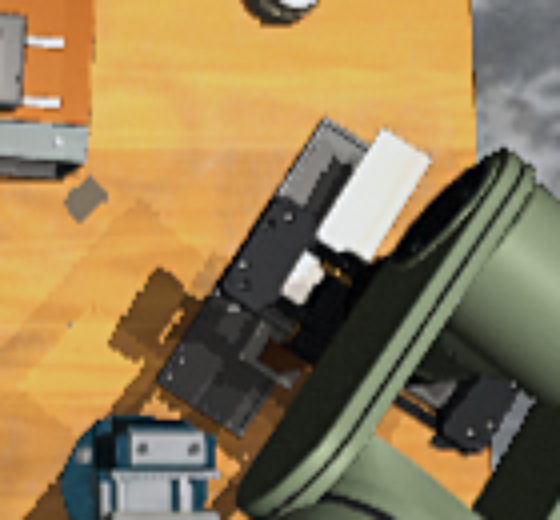

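```bash
cat >> h.py <<'E'
def path(x,y,z,yaw,n,zf=None):
    """print interpolated rows (cosine ease) to a world target"""
    st=sense();R=Ro.from_rotvec(st['tcp_rot']).as_matrix()
    d=R.T@(np.array([x,y,z])/1000-st['ee_pos'])*100
    r=np.degrees(Ro.from_matrix(R.T@Rt(yaw)).as_rotvec())
    for i in range(1,n+1):
        k=(1-np.cos(np.pi*i/n))/2
        print([(d*k).round(1).tolist(),(r*k).round(1).tolist(),1])
def carr_org(c,back):
    a=np.radians(c[2]);return c[0]-back*np.cos(a),c[1]-back*np.sin(a)
E
python3 -c "
from h import *
s=snapshot('top')
a=[at_z(s,390+u/4,135+v/4,.096)[:2]*1000 for u,v in [(383,128),(432,155)]];m=(a[0]+a[1])/2
st=sense();p=st['ee_pos'][:2]*1000
d=m-p;yaw=np.radians(-33.5);print(m,d,'along',d@[np.cos(yaw),np.sin(yaw)],'left',d@[-np.sin(yaw),np.cos(yaw)])
print(a)
path(490,-298,205,-33.5,3)
path(420,-86,205,-7,6)"
```

```text
[ 627.56202273 -392.33240789] [137.50987872 -92.02583985] along 165.46000287572022 left -0.842255198047494
[array([ 636.77191128, -376.05228311]), array([ 618.35213418, -408.61253267])]
[[0.0, -0.0, -1.3], [-0.0, -0.0, -0.0], 1]
[[0.1, -0.1, -3.8], [-0.1, -0.1, -0.0], 1]
[[0.2, -0.1, -5.1], [-0.2, -0.1, -0.0], 1]
[[0.9, -1.2, -0.3], [-0.0, -0.0, -1.8], 1]
[[3.5, -4.4, -1.3], [-0.0, -0.0, -6.6], 1]
[[7.0, -8.8, -2.5], [-0.1, -0.1, -13.3], 1]
[[10.5, -13.3, -3.8], [-0.1, -0.1, -19.9], 1]
[[13.1, -16.5, -4.7], [-0.2, -0.1, -24.8], 1]
[[14.0, -17.7, -5.0], [-0.2, -0.1, -26.5], 1]
```

{"op": "servo_tool", "data": {"series": [[[0,0,-1.5],[0,0,0],1],[[0,0,-4],[0,0,0],1],[[1,-1.2,-5],[0,0,-2],1],[[3.5,-4.4,-5],[0,0,-6.6],1],[[7,-8.8,-5],[0,0,-13],1],[[10.5,-13.3,-5],[0,0,-20],1],[[14,-17.7,-5],[0,0,-26.5],1],[[17.5,-21.5,-5],[0,0,-33],1],[[19,-23.5,-5],[0,0,-36],1],[[19,-23.5,-5],[0,0,-36],1]]}}

```text
t: 7.32
ee_pos: [0.3978, -0.0103, 0.2047]
tcp_rot: [-2.166, -2.271, -0.001]
contact_force: [0.3, 0.0, -2.5]
gripper_width: 0.0201
```

```bash
python3 -c "
from h import *
where()
c=(565.4,202.3,19.1)
x,y=carr_org(c,225);print(x,y)
path(x,y,130,19.1,6)"
```

```text
t 7.33 pos [397.8 -10.3 204.7] yaw 2.71 tilt y -0.14 x 0.18 F [ 0.3  0.  -2.5] w 20.1
352.7864947645555 128.67597272970164
[[0.9, -0.3, 0.5], [-0.0, -0.0, -1.1], 1]
[[3.5, -1.0, 1.9], [-0.0, -0.1, -4.1], 1]
[[7.0, -1.9, 3.8], [-0.1, -0.1, -8.2], 1]
[[10.6, -2.9, 5.6], [-0.1, -0.2, -12.3], 1]
[[13.1, -3.6, 7.0], [-0.1, -0.2, -15.3], 1]
[[14.1, -3.8, 7.5], [-0.1, -0.2, -16.4], 1]
```

{"op": "servo_tool", "data": {"series": [[[1,-0.3,0.5],[0,0,-1.2],1],[[3.5,-1,1.9],[0,0,-4],1],[[7,-1.9,3.8],[0,-0.1,-8],1],[[10.6,-2.9,5.6],[0,-0.2,-12.3],1],[[13.1,-3.6,7],[0,-0.2,-15.3],1],[[14.1,-3.8,9],[-0.1,-0.2,-16.4],1],[[14.1,-3.8,11.5],[-0.1,-0.2,-16.4],1],[[14.1,-3.8,12.5],[-0.1,-0.2,-16.4],1],[[14.1,-3.8,12.5],[-0.1,-0.2,-16.4],1]]}}

```text
t: 8.45
ee_pos: [0.3523, 0.1287, 0.0797]
tcp_rot: [-1.822, -2.557, 0.002]
contact_force: [-0.3, -0.0, -1.9]
gripper_width: 0.0198
```

```bash
python3 -c "
from h import *
where()
s=snapshot('top')
c=[o for o in carriers(s)];print(c)
for a in c[:3]:
  if abs(a[0][0]-565)<40: q=(*a[0],a[2]);x,y=carr_org(q,225);go(x,y,66,q[2]);x,y=carr_org(q,130);go(x,y,66,q[2])
im=cv2.cvtColor(s['color'],cv2.COLOR_RGB2BGR)
cv2.imwrite('pics/g4.png',cv2.resize(im[160:310,240:400],None,fx=4,fy=4))"
```

```text
t 8.45 pos [352.3 128.7  79.7] yaw 19.06 tilt y -0.13 x 0.03 F [-0.3 -0.  -1.9] w 19.8
[(array([520.8, 328.8]), array([65.8, 69.4]), 23.9, array([229., 212.])), (array([461.7, 419.7]), array([65.8, 68.8]), 29.9, array([196., 233.]))]
```

View pics/g4.png

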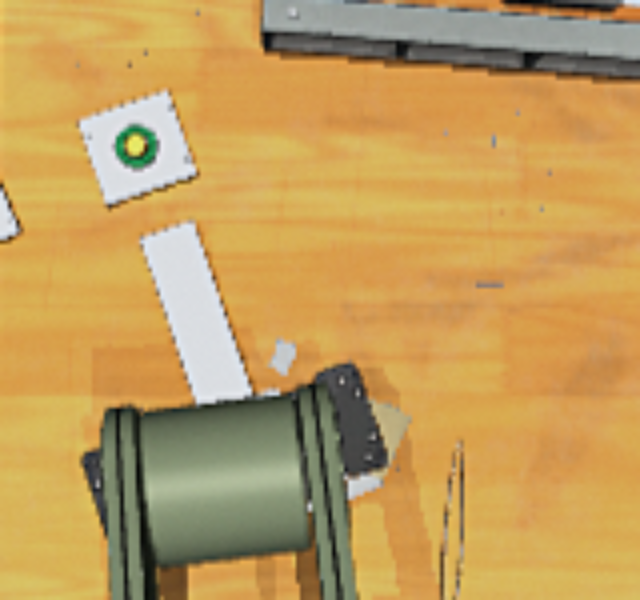

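The blade is lined up with the tunnel of the first carrier, with its tip at (168,230) in this crop and the near edge mid at (153,190). Next I lower it and insert.

{"op": "servo_tool", "data": {"series": [[[0,0,0.7],[0.1,0,0],1],[[0,0,1.35],[0.1,0,0],1],[[0,0,1.35],[0.1,0,0],1],[[0,1,1.35],[0.1,0,0],1],[[0,2,1.35],[0.1,0,0],1],[[0,3,1.35],[0.1,0,0],1],[[0,3,1.35],[0.1,0,0],1]]}}

```text
t: 9.38
ee_pos: [0.3828, 0.1389, 0.0672]
tcp_rot: [-1.822, -2.558, 0.001]
contact_force: [-0.8, 0.4, -1.1]
gripper_width: 0.0196
```

```bash
python3 -c "
from h import *
where()
s=snapshot('top')
im=cv2.cvtColor(s['color'],cv2.COLOR_RGB2BGR)
cv2.imwrite('pics/g5.png',cv2.resize(im[160:250,240:330],None,fx=6,fy=6))
s=snapshot('scene')
im=cv2.cvtColor(s['color'],cv2.COLOR_RGB2BGR)
cv2.imwrite('pics/g6.png',cv2.resize(im[200:300,220:350],None,fx=6,fy=6))
x,y=carr_org((565.4,202.3,19.1),130);go(x,y,66,19.1)"
```

```text
t 9.38 pos [382.8 138.9  67.2] yaw 19.08 tilt y -0.06 x -0.01 F [-0.8  0.4 -1.1] w 19.6
go [-0.01, 6.47, 0.06] [-0.16, -0.01, -0.02] t 9.47
```

View pics/g5.png

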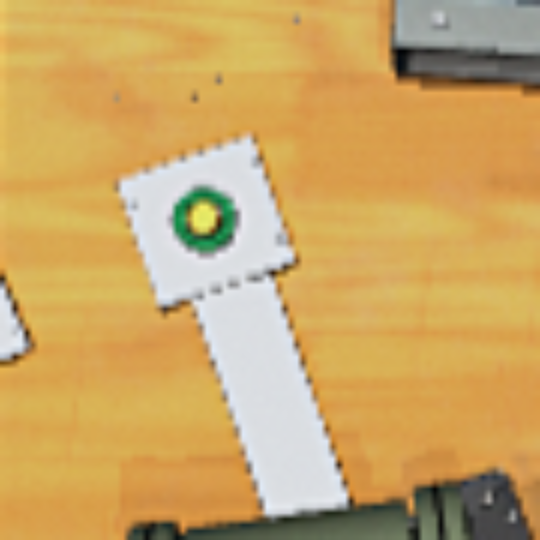

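View pics/g6.png

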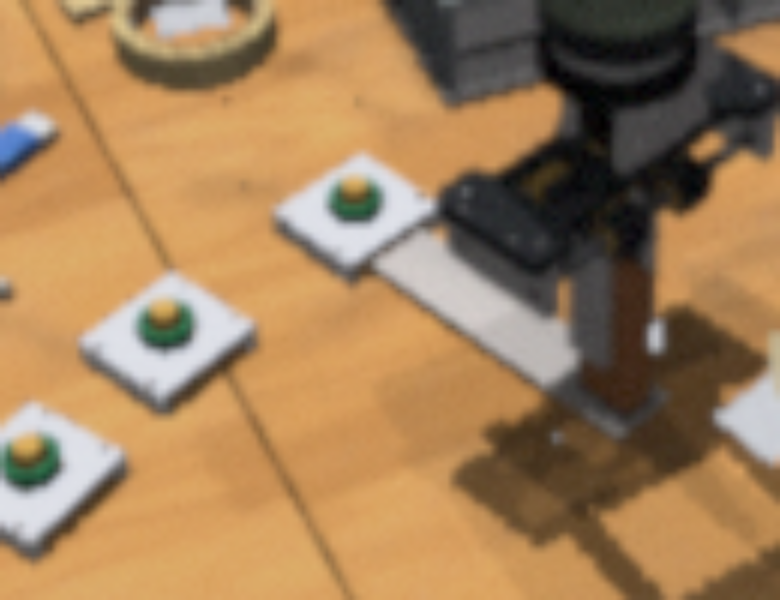

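{"op": "servo_tool", "data": {"series": [[[0.1,0.5,0],[0,0,0],1],[[0.2,1.5,0],[0,0,0],1],[[0.25,2.6,0],[0,0,0],1],[[0.25,3.7,0],[0,0,0],1],[[0.25,4.8,0],[0,0,0],1],[[0.25,5.7,0],[0,0,0],1],[[0.25,6.4,0],[0,0,0],1],[[0.25,6.4,0],[0,0,0],1]]}}

```text
t: 10.48
ee_pos: [0.4415, 0.1621, 0.0666]
tcp_rot: [-1.822, -2.558, 0.003]
contact_force: [-0.2, -0.3, -1.8]
gripper_width: 0.02
```

```bash
python3 -c "
from h import *
where()
s=snapshot('top')
im=cv2.cvtColor(s['color'],cv2.COLOR_RGB2BGR)
cv2.imwrite('pics/g7.png',cv2.resize(im[160:250,240:330],None,fx=6,fy=6))"
```

```text
t 10.47 pos [441.5 162.1  66.6] yaw 19.08 tilt y -0.15 x 0.01 F [-0.2 -0.3 -1.8] w 20.0
```

View pics/g7.png

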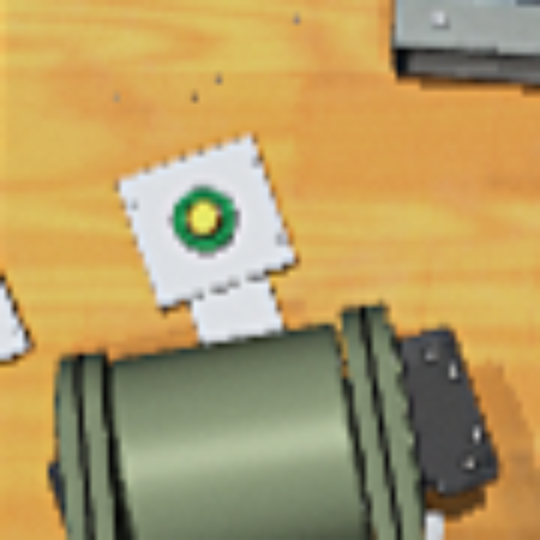

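{"op": "servo_tool", "data": {"series": [[[0,0,-0.3],[0.1,0,0],1],[[0,0,-0.6],[0.1,0,0],1],[[0,0,-0.9],[0.1,0,0],1],[[0,0,-1.4],[0.1,0,0],1],[[0,0,-2.2],[0.1,0,0],1],[[0,0,-3.2],[0.1,0,0],1],[[0,0,-4],[0.1,0,0],1],[[0,0,-4],[0.1,0,0],1],[[0,0,-4],[0.1,0,0],1]]}}

```text
t: 11.65
ee_pos: [0.4409, 0.162, 0.1063]
tcp_rot: [-1.821, -2.556, 0.007]
contact_force: [-0.4, 0.5, -2.2]
gripper_width: 0.0199
```

```bash
python3 -c "
from h import *
where()
s=snapshot('top');print(carriers(s))
s=snapshot('scene')
im=cv2.cvtColor(s['color'],cv2.COLOR_RGB2BGR)
cv2.imwrite('pics/g8.png',cv2.resize(im[180:300,220:350],None,fx=5,fy=5))
path(404,-25,106,-4.1,9)"
```

```text
t 11.65 pos [440.9 162.  106.3] yaw 19.08 tilt y -0.31 x 0.02 F [-0.4  0.5 -2.2] w 19.9
[(array([520.8, 328.8]), array([65.8, 69.4]), 23.8, array([229., 212.])), (array([461.7, 419.7]), array([65.8, 68.8]), 29.9, array([196., 233.]))]
[[-0.5, -0.3, 0.0], [-0.0, 0.0, 0.7], 1]
[[-1.9, -1.1, 0.0], [-0.0, 0.0, 2.7], 1]
[[-4.1, -2.4, 0.0], [-0.1, 0.0, 5.8], 1]
[[-6.8, -4.0, 0.0], [-0.1, 0.0, 9.6], 1]
[[-9.7, -5.6, 0.0], [-0.2, 0.0, 13.6], 1]
[[-12.4, -7.2, 0.0], [-0.3, 0.0, 17.4], 1]
[[-14.5, -8.5, 0.0], [-0.3, 0.0, 20.5], 1]
[[-16.0, -9.3, 0.1], [-0.3, 0.0, 22.5], 1]
[[-16.5, -9.6, 0.1], [-0.3, 0.0, 23.2], 1]
```

View pics/g8.png

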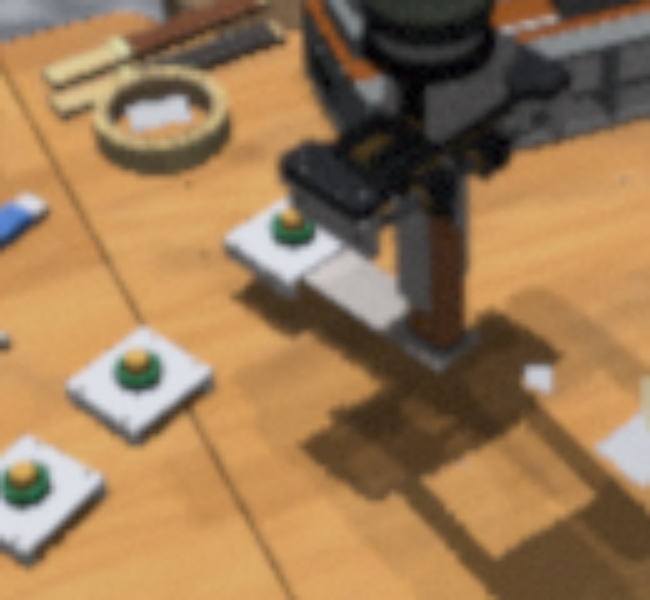

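```bash
cat >> h.py <<'E'
BOX=(702.0,-37.7,-4.1)
def boxp(bx,by):
    a=np.radians(BOX[2]);c,s=np.cos(a),np.sin(a)
    return BOX[0]+bx*c-by*s,BOX[1]+bx*s+by*c
E
python3 -c "
from h import *
path(*boxp(-265,-94),106,-4.1,13)"
```

```text
[[-0.4, -0.1, 0.0], [-0.0, 0.0, 0.3], 1]
[[-1.5, -0.6, 0.0], [-0.0, 0.0, 1.3], 1]
[[-3.2, -1.2, 0.0], [-0.0, 0.0, 2.9], 1]
[[-5.5, -2.1, 0.0], [-0.1, 0.0, 5.0], 1]
[[-8.3, -3.2, 0.0], [-0.1, 0.0, 7.5], 1]
[[-11.3, -4.3, 0.0], [-0.2, 0.0, 10.2], 1]
[[-14.4, -5.5, 0.0], [-0.2, 0.0, 13.0], 1]
[[-17.4, -6.7, 0.0], [-0.2, 0.0, 15.7], 1]
[[-20.1, -7.7, 0.0], [-0.3, 0.0, 18.2], 1]
[[-22.4, -8.6, 0.0], [-0.3, 0.0, 20.3], 1]
[[-24.2, -9.3, 0.1], [-0.3, 0.0, 21.9], 1]
[[-25.2, -9.7, 0.1], [-0.3, 0.0, 22.8], 1]
[[-25.6, -9.9, 0.1], [-0.3, 0.0, 23.2], 1]
```

{"op": "servo_tool", "data": {"series": [[[-0.6,-0.2,0],[0,0,0.5],1],[[-2.2,-0.8,0],[0,0,1.9],1],[[-4.8,-1.8,0],[0,0,4.3],1],[[-8,-3.1,0],[-0.1,0,7.2],1],[[-11.5,-4.4,0],[-0.2,0,10.4],1],[[-15,-5.8,0],[-0.2,0,13.6],1],[[-18.4,-7.1,0],[-0.2,0,16.6],1],[[-21.4,-8.2,0],[-0.3,0,19.4],1],[[-23.8,-9.2,0],[-0.3,0,21.5],1],[[-25.2,-9.7,0],[-0.3,0,22.8],1]]}}

```text
t: 13.0
ee_pos: [0.4308, -0.1098, 0.1065]
tcp_rot: [2.296, 2.144, -0.002]
contact_force: [0.2, 0.3, -2.9]
gripper_width: 0.0196
```

```bash
python3 -c "
from h import *
where();go(*boxp(-265,-94),90,-4.1)"
```

```text
t 13.0 pos [ 430.8 -109.8  106.5] yaw -3.93 tilt y -0.04 x -0.07 F [ 0.2  0.3 -2.9] w 19.6
go [-0.26, 0.04, 1.65] [-0.04, 0.07, 0.17] t 13.0
```

{"op": "servo_tool", "data": {"series": [[[-0.1,0,0.5],[0,0,0.2],1],[[-0.25,0,1.2],[0,0,0.2],1],[[-0.25,0,1.9],[0,0,0.2],1],[[-0.25,0,2.2],[0,0,0.2],1],[[-0.25,0,2.2],[0,0,0.2],1]]}}

```text
t: 13.62
ee_pos: [0.4303, -0.1118, 0.0841]
tcp_rot: [-2.299, -2.14, 0.003]
contact_force: [0.4, -0.8, -2.2]
gripper_width: 0.0198
```

```bash
python3 -c "
from h import *
where();go(*boxp(-265,-94),84.5,-4.1)
s=snapshot('top')
print(blob(s,white,*proj(s,[*(np.array(boxp(-130,-94))/1000),.028]),24,.029)[:3]);print(boxp(-135,-94))
im=cv2.cvtColor(s['color'],cv2.COLOR_RGB2BGR)
cv2.imwrite('pics/g9.png',cv2.resize(im[120:250,300:440],None,fx=5,fy=4.6))
s=snapshot('scene')
im=cv2.cvtColor(s['color'],cv2.COLOR_RGB2BGR)
cv2.imwrite('pics/g10.png',cv2.resize(im[150:270,260:400],None,fx=5,fy=5))
"
```

```text
t 13.62 pos [ 430.3 -111.8   84.1] yaw -4.08 tilt y -0.1 x -0.04 F [ 0.4 -0.8 -2.2] w 19.8
go [-0.07, 0.07, -0.04] [-0.1, 0.04, 0.02] t 13.62
(array([ 547.65783691, -122.32069397]), (69.51652526855469, 94.57978820800781), 86.2423095703125)
(np.float64(560.62473453705), np.float64(-121.80727861059614))
```

View pics/g9.png

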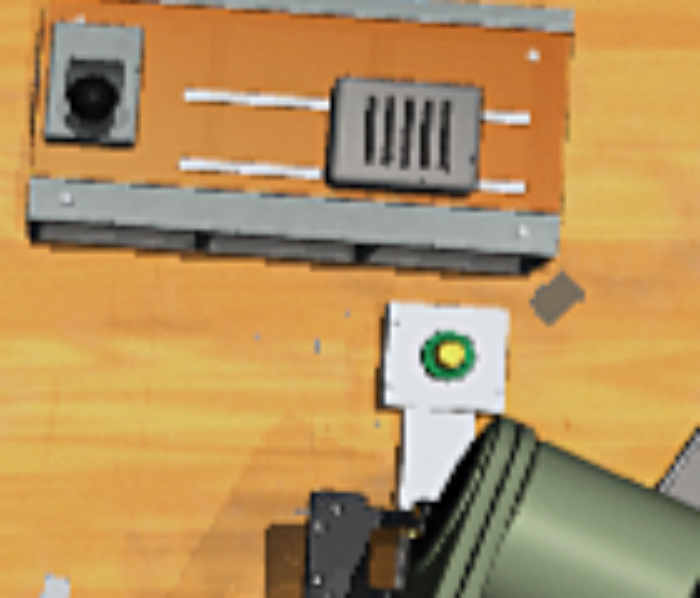

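View pics/g10.png

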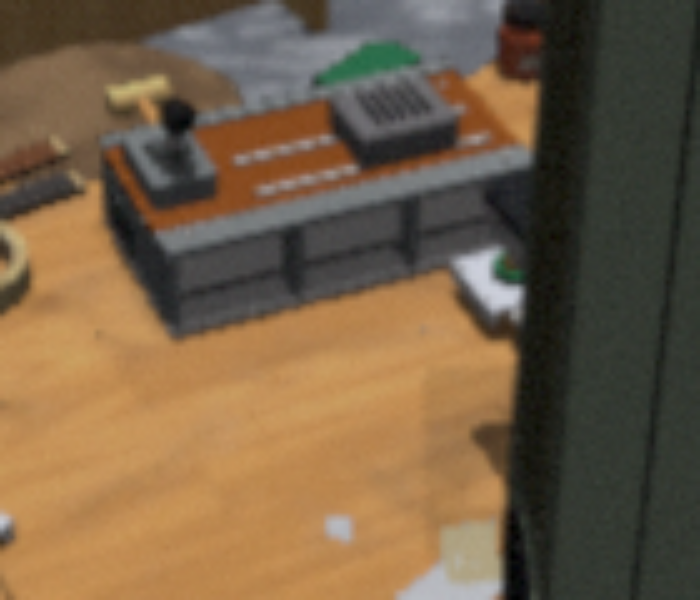

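{"op": "servo_tool", "data": {"series": [[[-0.1,0.7,0],[0,0,0],1],[[-0.1,1.7,0],[0,0,0],1],[[-0.1,2.8,0],[0,0,0],1],[[-0.1,3.9,0],[0,0,0],1],[[-0.1,5,0],[0,0,0],1],[[-0.1,6.1,0],[0,0,0],1],[[-0.1,7,0],[0,0,0],1],[[-0.1,7.5,0],[0,0,0],1],[[-0.1,7.5,0],[0,0,0],1]]}}

```text
t: 14.85
ee_pos: [0.5057, -0.1185, 0.0843]
tcp_rot: [2.299, 2.14, -0.002]
contact_force: [1.3, -0.8, -4.9]
gripper_width: 0.02
```

```bash
cat >> h.py <<'E'
def inbox():
    st=sense();a=np.radians(BOX[2]);d=st['ee_pos'][:2]*1000-np.array(BOX[:2])
    print('spatula origin in box',round(d@[np.cos(a),np.sin(a)],1),round(d@[-np.sin(a),np.cos(a)],1),'blade z',round(st['ee_pos'][2]*1000-62,1))
E
python3 -c "
from h import *
where();inbox()
s=snapshot('top')
im=cv2.cvtColor(s['color'],cv2.COLOR_RGB2BGR)
cv2.imwrite('pics/g11.png',cv2.resize(im[120:250,300:440],None,fx=5,fy=4.6))
s=snapshot('scene')
im=cv2.cvtColor(s['color'],cv2.COLOR_RGB2BGR)
cv2.imwrite('pics/g12.png',cv2.resize(im[150:270,260:400],None,fx=5,fy=5))
"
```

```text
t 14.85 pos [ 505.7 -118.5   84.3] yaw -4.09 tilt y -0.04 x -0.07 F [ 1.3 -0.8 -4.9] w 20.0
spatula origin in box -190.0 -94.6 blade z 22.3
```

View pics/g11.png

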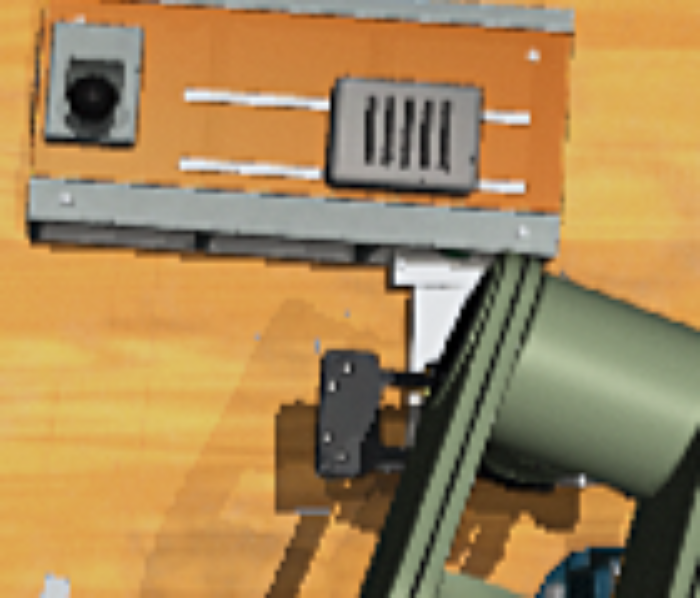

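View pics/g12.png

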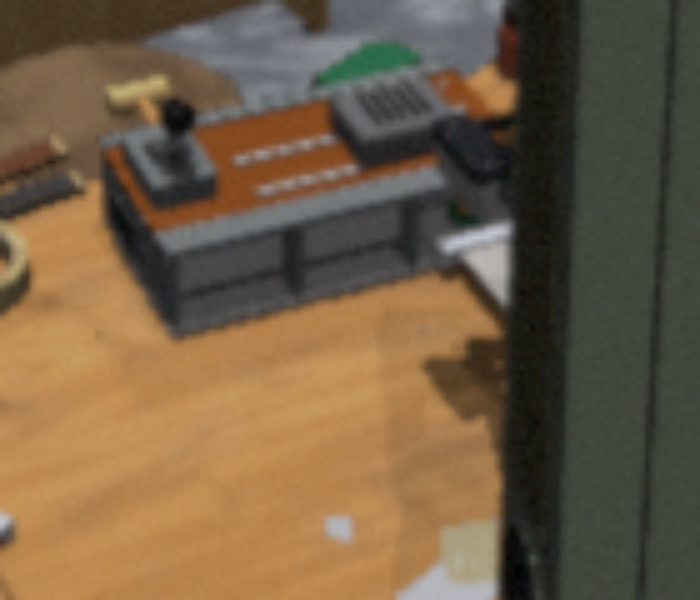

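```bash
python3 -c "
from h import *
s=snapshot('top')
p=at_z(s,300+(393+.5)/5-.5,120+(286+.5)/4.6-.5,.028)*1000
a=np.radians(BOX[2]);d=p[:2]-np.array(BOX[:2]);print('near-left corner box',d@[np.cos(a),np.sin(a)],d@[-np.sin(a),np.cos(a)]);where()"
```

```text
near-left corner box -91.86740926561329 -62.93651141458925
t 15.0 pos [ 504.8 -118.3   84. ] yaw -4.11 tilt y -0.1 x -0.05 F [ 1.8 -0.9 -5.3] w 19.5
```

{"op": "servo_tool", "data": {"series": [[[0,0.6,0],[0,0,0],1],[[0,1.4,0],[0,0,0],1],[[0,2.3,0],[0,0,0],1],[[0,3.2,0],[0,0,0],1],[[0,4.1,0],[0,0,0],1],[[0,5,0],[0,0,0],1],[[0,5.9,0],[0,0,0],1],[[0,6.8,0],[0,0,0],1],[[0,7.4,0],[0,0,0],1],[[0,7.4,0],[0,0,0],1]]}}

```text
t: 16.25
ee_pos: [0.579, -0.1237, 0.0837]
tcp_rot: [-2.299, -2.14, 0.003]
contact_force: [-0.5, 0.3, -3.6]
gripper_width: 0.0196
```

```bash
python3 -c "
from h import *
where();inbox()
s=snapshot('top')
im=cv2.cvtColor(s['color'],cv2.COLOR_RGB2BGR)
cv2.imwrite('pics/g13.png',cv2.resize(im[120:250,300:440],None,fx=5,fy=4.6))
s=snapshot('scene')
im=cv2.cvtColor(s['color'],cv2.COLOR_RGB2BGR)
cv2.imwrite('pics/g14.png',cv2.resize(im[150:270,260:400],None,fx=5,fy=5))
"
```

```text
t 16.25 pos [ 579.  -123.7   83.7] yaw -4.1 tilt y -0.1 x -0.06 F [-0.5  0.3 -3.6] w 19.6
spatula origin in box -116.6 -94.5 blade z 21.7
```

View pics/g13.png

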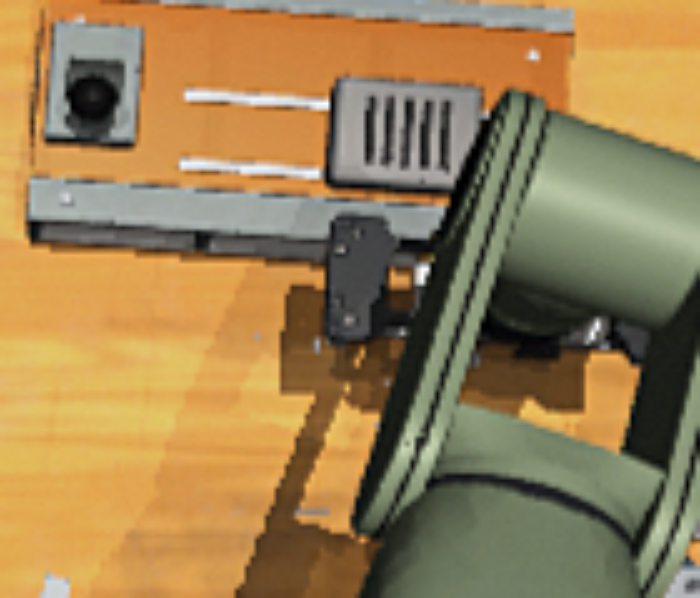

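View pics/g14.png

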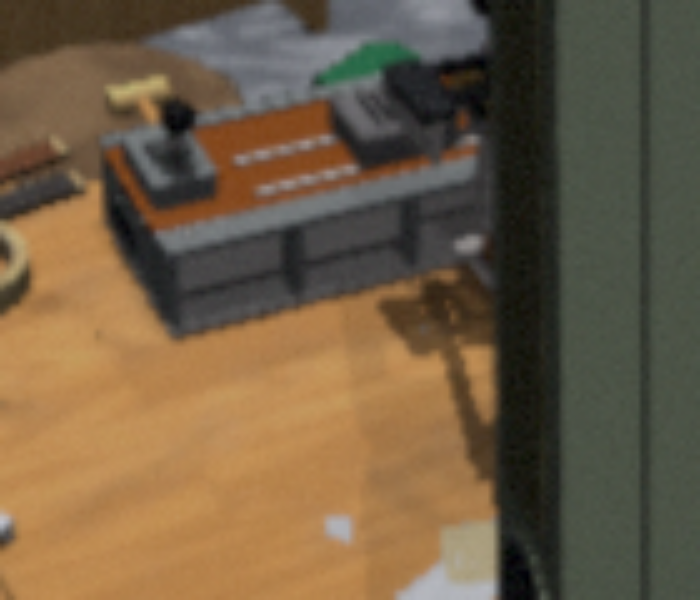

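{"op": "servo_tool", "data": {"series": [[[0,0,0.2],[0,0,0],1],[[0,0,0.45],[0,0,0],1],[[0,0,0.7],[0,0,0],1],[[0,0,0.95],[0,0,0],1],[[0,0,0.95],[0,0,0],1],[[0,0,0.95],[0,0,0],1]]}}

```text
t: 17.1
ee_pos: [0.5783, -0.1236, 0.0741]
tcp_rot: [-2.299, -2.14, 0.004]
contact_force: [-0.6, -0.9, -1.5]
gripper_width: 0.0199
```

```bash
python3 -c "
from h import *
where();inbox()"
```

```text
t 17.1 pos [ 578.3 -123.6   74.1] yaw -4.1 tilt y -0.14 x -0.06 F [-0.6 -0.9 -1.5] w 19.9
spatula origin in box -117.2 -94.6 blade z 12.1
```

{"op": "servo_tool", "data": {"series": [[[0,-0.6,0],[0.1,0,0],1],[[0,-1.6,0],[0.1,0,0],1],[[0,-3,0],[0.1,0,0],1],[[0,-4.8,0],[0.1,0,0],1],[[0,-6.6,0],[0.1,0,0],1],[[0,-8.4,0],[0.1,0,0],1],[[0,-10.2,0],[0.1,0,0],1],[[0,-12,0],[0.1,0,0],1],[[0,-13.6,0],[0.1,0,0],1],[[0,-14.6,0],[0.1,0,0],1]]}}

```text
t: 18.35
ee_pos: [0.4314, -0.113, 0.0744]
tcp_rot: [-2.298, -2.138, 0.006]
contact_force: [-1.0, -0.3, -2.2]
gripper_width: 0.0198
```

```bash
python3 -c "
from h import *
where();inbox()
s=snapshot('top')
print(carriers(s))
im=cv2.cvtColor(s['color'],cv2.COLOR_RGB2BGR)
cv2.imwrite('pics/g15.png',cv2.resize(im[120:250,300:440],None,fx=5,fy=4.6))
s=snapshot('scene')
im=cv2.cvtColor(s['color'],cv2.COLOR_RGB2BGR)
cv2.imwrite('pics/g16.png',cv2.resize(im[150:270,260:400],None,fx=5,fy=5))
"
```

```text
t 18.35 pos [ 431.4 -113.    74.4] yaw -4.12 tilt y -0.25 x -0.05 F [-1.  -0.3 -2.2] w 19.8
spatula origin in box -264.6 -94.4 blade z 12.4
[(array([520.8, 328.8]), array([65.8, 69.4]), 23.8, array([229., 212.])), (array([461.7, 419.9]), array([65.9, 68.9]), 29.7, array([196., 233.]))]
```

View pics/g15.png

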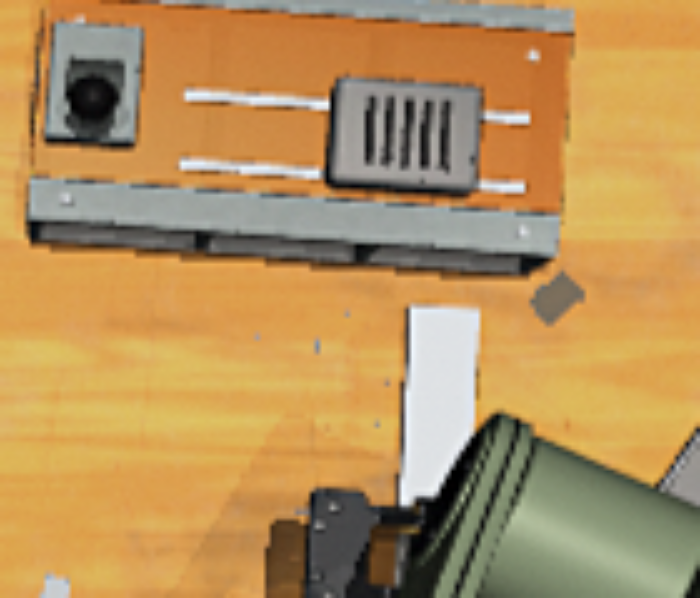

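View pics/g16.png

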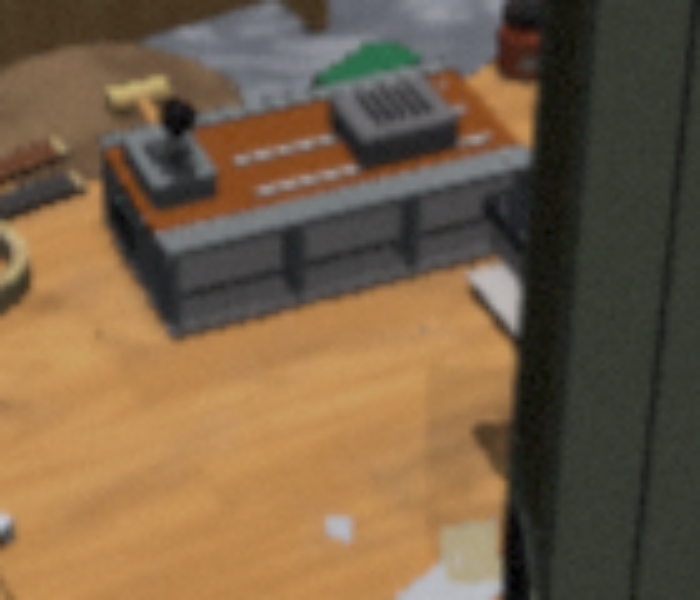

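Carrier 1 is in lane 3 and its flap hangs closed. The second carrier, at (521,329), is next.

```bash
python3 -c "
from h import *
path(*carr_org((520.8,328.8,23.85),226),90,23.85,11)"
```

```text
[[0.7, -0.3, -0.0], [-0.0, -0.0, -0.6], 1]
[[2.7, -1.1, -0.1], [-0.0, -0.0, -2.2], 1]
[[5.9, -2.5, -0.3], [-0.0, -0.0, -4.8], 1]
[[10.0, -4.2, -0.4], [-0.1, -0.0, -8.2], 1]
[[14.6, -6.1, -0.7], [-0.1, -0.0, -12.0], 1]
[[19.5, -8.1, -0.9], [-0.2, -0.0, -16.0], 1]
[[24.1, -10.1, -1.1], [-0.2, -0.0, -19.8], 1]
[[28.2, -11.8, -1.3], [-0.2, -0.0, -23.2], 1]
[[31.4, -13.1, -1.4], [-0.3, -0.0, -25.8], 1]
[[33.4, -14.0, -1.5], [-0.3, -0.0, -27.4], 1]
[[34.1, -14.2, -1.5], [-0.3, -0.0, -28.0], 1]
```

{"op": "servo_tool", "data": {"series": [[[1,-0.5,-0.8],[0,0,-0.8],1],[[3.8,-1.6,-2],[0,0,-3],1],[[8,-3.3,-2],[0,0,-6.5],1],[[13,-5.4,-2],[0,0,-10.7],1],[[18.5,-7.7,-2],[-0.1,0,-15.2],1],[[23.5,-9.8,-2],[-0.2,0,-19.3],1],[[28.2,-11.8,-2],[-0.2,0,-23.2],1],[[31.5,-13.2,-1.8],[-0.3,0,-25.9],1],[[33.6,-14.1,-1.6],[-0.3,0,-27.6],1],[[34.1,-14.2,-1.5],[-0.3,0,-28],1]]}}

```text
t: 19.7
ee_pos: [0.314, 0.239, 0.0903]
tcp_rot: [1.709, 2.636, 0.002]
contact_force: [-0.2, 1.4, -0.9]
gripper_width: 0.0195
```

```bash
python3 -c "
from h import *
where()
s=snapshot('top');print(carriers(s))
c=(520.8,328.8,23.85)
go(*carr_org(c,226),66.5,c[2])
im=cv2.cvtColor(s['color'],cv2.COLOR_RGB2BGR)
cv2.imwrite('pics/h1.png',cv2.resize(im[180:290,180:320],None,fx=5,fy=5))
"
```

```text
t 19.7 pos [314.  239.   90.3] yaw 24.09 tilt y 0.07 x 0.03 F [-0.2  1.4 -0.9] w 19.5
[(array([461.7, 419.7]), array([65.8, 68.8]), 29.9, array([196., 233.])), (array([158.3, 240.8]), array([80. , 81.3]), 23.0, array([259., 346.]))]
go [-0.1, -0.08, 2.36] [0.07, -0.03, 0.17] t 19.75
```

View pics/h1.png

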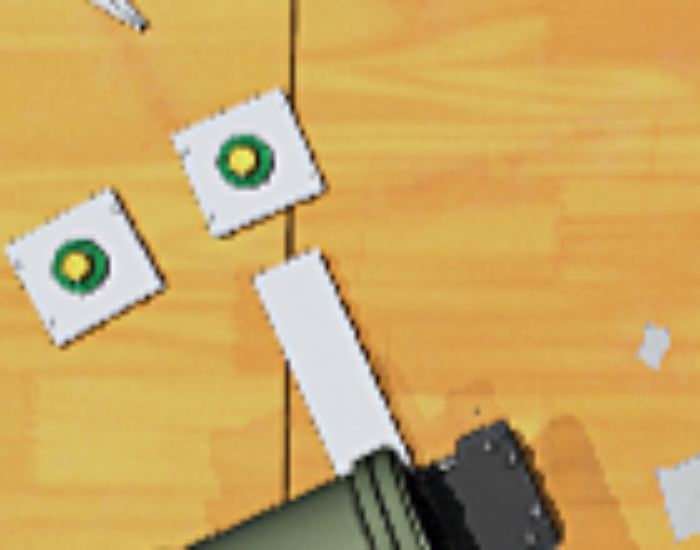

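{"op": "servo_tool", "data": {"series": [[[0.1,0,1],[0.1,0,0.2],1],[[0.15,0,2.1],[0.1,0,0.2],1],[[0.15,0,2.4],[0.1,0,0.2],1],[[0.15,0,2.4],[0.1,0,0.2],1],[[0.15,0.7,2.4],[0.1,0,0.2],1],[[0.15,1.7,2.4],[0.1,0,0.2],1],[[0.15,2.7,2.4],[0.1,0,0.2],1],[[0.15,3.2,2.4],[0.1,0,0.2],1]]}}

```text
t: 20.75
ee_pos: [0.3442, 0.2536, 0.0664]
tcp_rot: [-1.715, -2.632, -0.001]
contact_force: [-0.6, 0.7, -1.3]
gripper_width: 0.0198
```

```bash
python3 -c "
from h import *
where()
s=snapshot('top')
c=(520.8,328.8,23.85)
go(*carr_org(c,130),66.5,c[2])
im=cv2.cvtColor(s['color'],cv2.COLOR_RGB2BGR)
cv2.imwrite('pics/h2.png',cv2.resize(im[180:270,190:290],None,fx=6,fy=6))
"
```

```text
t 20.75 pos [344.2 253.6  66.4] yaw 23.82 tilt y 0.02 x 0.04 F [-0.6  0.7 -1.3] w 19.8
go [-0.26, 6.16, 0.0] [0.05, -0.03, -0.03] t 20.8
```

View pics/h2.png

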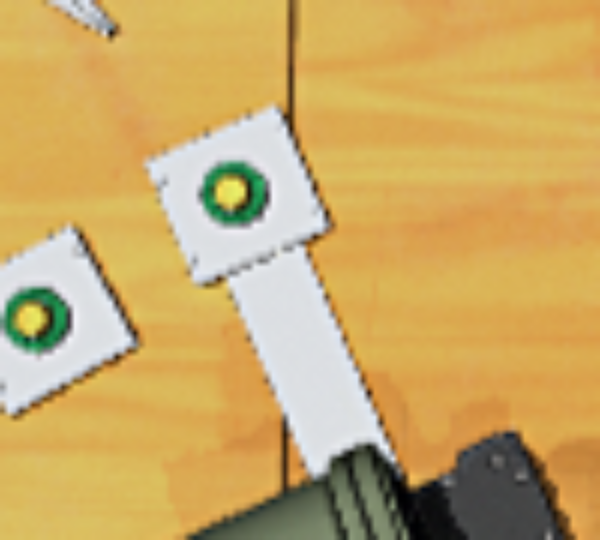

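{"op": "servo_tool", "data": {"series": [[[0,0.6,0],[0,0,0],1],[[0,1.7,0],[0,0,0],1],[[0,2.9,0],[0,0,0],1],[[0,4.1,0],[0,0,0],1],[[0,5.2,0],[0,0,0],1],[[0,6.1,0],[0,0,0],1],[[0,6.1,0],[0,0,0],1],[[0,6.1,-0.3],[0.1,0,0],1],[[0,6.1,-0.6],[0.1,0,0],1],[[0,6.1,-0.9],[0.1,0,0],1]]}}

```text
t: 22.05
ee_pos: [0.3997, 0.2781, 0.0755]
tcp_rot: [-1.714, -2.631, 0.002]
contact_force: [0.5, 0.9, -3.3]
gripper_width: 0.0198
```

{"op": "servo_tool", "data": {"series": [[[0,0,-0.4],[0.1,0,0],1],[[0,0,-1],[0.1,0,0],1],[[0,0,-2],[0.1,0,0],1],[[0,0,-2.8],[0.1,0,0],1],[[0,0,-3.2],[0.1,0,0],1],[[0,0,-3.2],[0.1,0,0],1]]}}

```text
t: 22.8
ee_pos: [0.4001, 0.2783, 0.1081]
tcp_rot: [-1.714, -2.631, 0.003]
contact_force: [0.5, -0.6, -1.8]
gripper_width: 0.0199
```

```bash
python3 -c "
from h import *
where()
s=snapshot('top')
im=cv2.cvtColor(s['color'],cv2.COLOR_RGB2BGR)
cv2.imwrite('pics/h3.png',cv2.resize(im[160:270,190:330],None,fx=5,fy=5))
s=snapshot('scene')
im=cv2.cvtColor(s['color'],cv2.COLOR_RGB2BGR)
cv2.imwrite('pics/h4.png',cv2.resize(im[180:300,200:330],None,fx=5,fy=5))
path(*boxp(-265,0),106,-4.1,11)"
```

```text
t 22.8 pos [400.1 278.3 108.1] yaw 23.82 tilt y -0.14 x 0.03 F [ 0.5 -0.6 -1.8] w 19.9
[[-0.6, -0.2, 0.0], [-0.0, 0.0, 0.6], 1]
[[-2.3, -0.7, 0.0], [-0.0, 0.0, 2.2], 1]
[[-5.0, -1.5, 0.0], [-0.0, 0.0, 4.8], 1]
[[-8.4, -2.5, 0.0], [-0.1, 0.0, 8.2], 1]
[[-12.3, -3.6, 0.1], [-0.1, 0.0, 12.0], 1]
[[-16.4, -4.9, 0.1], [-0.1, 0.0, 15.9], 1]
[[-20.3, -6.0, 0.1], [-0.2, 0.0, 19.8], 1]
[[-23.7, -7.0, 0.1], [-0.2, 0.0, 23.1], 1]
[[-26.4, -7.8, 0.1], [-0.2, 0.0, 25.7], 1]
[[-28.1, -8.3, 0.2], [-0.2, 0.0, 27.4], 1]
[[-28.7, -8.5, 0.2], [-0.2, 0.0, 27.9], 1]
```

View pics/h3.png

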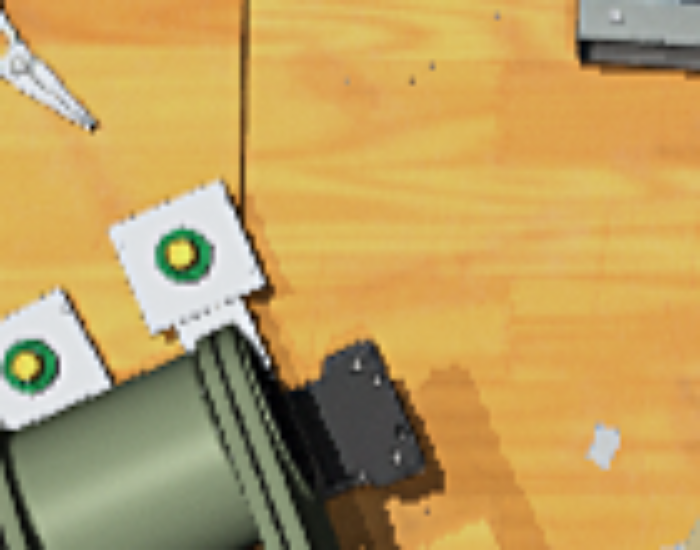

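View pics/h4.png

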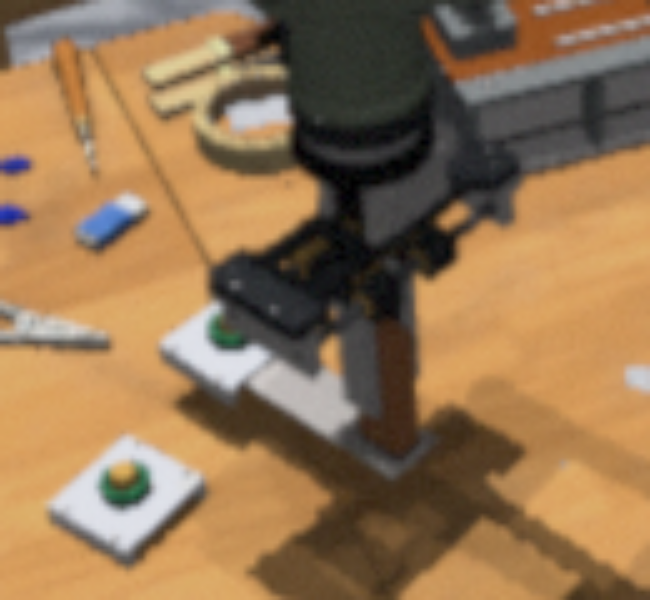

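{"op": "servo_tool", "data": {"series": [[[-0.6,-0.2,0],[0,0,0.6],1],[[-2.3,-0.7,0],[0,0,2.2],1],[[-5,-1.5,0],[0,0,4.8],1],[[-8.4,-2.5,0],[0,0,8.2],1],[[-12.3,-3.6,0],[0,0,12],1],[[-16.4,-4.9,0],[-0.1,0,15.9],1],[[-20.3,-6,0],[-0.1,0,19.8],1],[[-23.7,-7,0],[-0.1,0,23.1],1],[[-26.4,-7.8,0],[-0.1,0,25.7],1],[[-28.1,-8.3,0],[-0.1,0,27.4],1]]}}

```text
t: 24.15
ee_pos: [0.4366, -0.015, 0.1075]
tcp_rot: [-2.294, -2.146, 0.004]
contact_force: [-0.0, 0.4, -2.4]
gripper_width: 0.0196
```

```bash
python3 -c "
from h import *
where();go(*boxp(-265,0),84.5,-4.1)"
```

```text
t 24.15 pos [436.6 -15.  107.5] yaw -3.82 tilt y -0.13 x -0.09 F [-0.   0.4 -2.4] w 19.6
go [-0.37, 0.13, 2.3] [-0.13, 0.09, 0.28] t 24.15
```

{"op": "servo_tool", "data": {"series": [[[-0.1,0,0.5],[0.1,0,0.2],1],[[-0.25,0,1.3],[0.1,0.1,0.3],1],[[-0.25,0,2],[0.1,0.1,0.3],1],[[-0.25,0,2.3],[0.1,0.1,0.3],1],[[-0.25,0,2.3],[0.1,0.1,0.3],1],[[-0.25,0,2.3],[0.1,0.1,0.3],1]]}}

```text
t: 24.9
ee_pos: [0.4366, -0.0173, 0.0847]
tcp_rot: [-2.297, -2.139, 0.004]
contact_force: [0.7, 0.2, -3.7]
gripper_width: 0.0197
```

```bash
python3 -c "
from h import *
where();inbox()
s=snapshot('top')
im=cv2.cvtColor(s['color'],cv2.COLOR_RGB2BGR)
cv2.imwrite('pics/h5.png',cv2.resize(im[120:250,300:440],None,fx=5,fy=4.6))
s=snapshot('scene')
im=cv2.cvtColor(s['color'],cv2.COLOR_RGB2BGR)
cv2.imwrite('pics/h6.png',cv2.resize(im[150:270,260:400],None,fx=5,fy=5))
"
```

```text
t 24.9 pos [436.6 -17.3  84.7] yaw -4.09 tilt y -0.21 x 0.01 F [ 0.7  0.2 -3.7] w 19.7
spatula origin in box -266.1 1.4 blade z 22.7
```

View pics/h5.png

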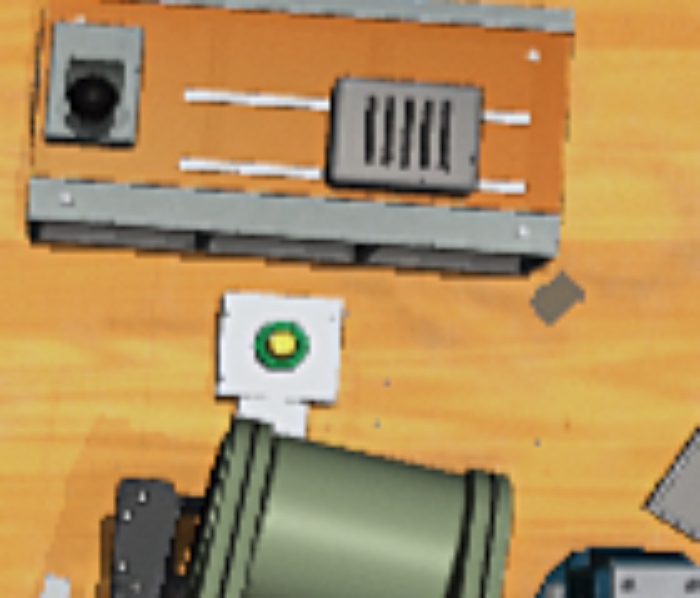

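View pics/h6.png

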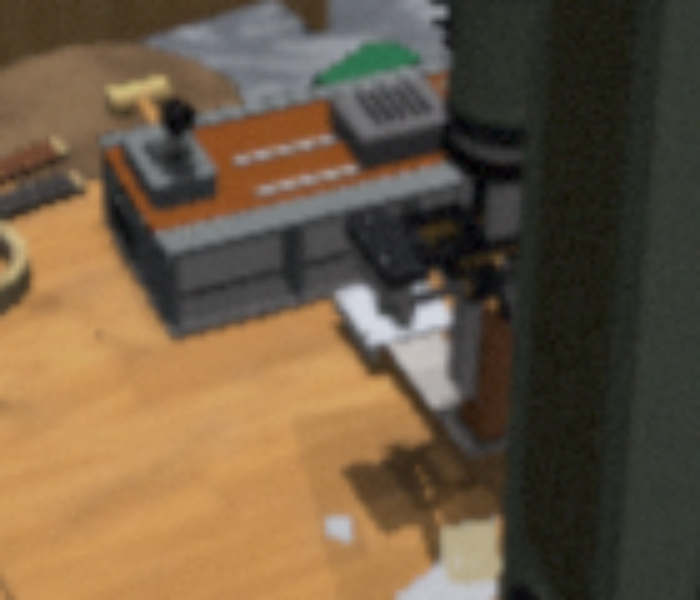

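```bash
cat >> h.py <<'E'
def inbx(s,u,v,z):
    p=at_z(s,u,v,z)*1000;a=np.radians(BOX[2]);d=p[:2]-np.array(BOX[:2]);return np.array([d@[np.cos(a),np.sin(a)],d@[-np.sin(a),np.cos(a)]]).round(1)
E
python3 -c "
from h import *
s=snapshot('top')
for u,v in [(223,292),(343,299),(337,403),(217,396)]: print(inbx(s,300+(u+.5)/5-.5,120+(v+.5)/4.6-.5,.030))
print('dividers',[inbx(s,300+(u+.5)/5-.5,120+(v+.5)/4.6-.5,z) for u,v,z in [(198,252,.01),(208,252,.01),(357,265,.01),(365,265,.01)]])
"
```

```text
[-102.9   33.1]
[-102.3  -34.9]
[-166.6  -35.3]
[-167.2   32.3]
dividers [array([-75.8,  47.8]), array([-75.4,  42.1]), array([-77.3, -44. ]), array([-77. , -48.6])]
```

{"op": "servo_tool", "data": {"series": [[[0,0.7,0],[0.1,0,0],1],[[0,1.7,0],[0.1,0,0],1],[[0,2.7,0],[0.1,0,0],1],[[0,3.7,0],[0.1,0,0],1],[[0,4.7,0],[0.1,0,0],1],[[0,5.7,0],[0.1,0,0],1],[[0,6.7,0],[0.1,0,0],1],[[0,7.4,0],[0.1,0,0],1],[[0,7.4,0],[0.1,0,0],1]]}}

```text
t: 26.18
ee_pos: [0.511, -0.0228, 0.0843]
tcp_rot: [-2.297, -2.138, 0.005]
contact_force: [1.3, -1.3, -6.1]
gripper_width: 0.0197
```

```bash
python3 -c "
from h import *
where();inbox()
s=snapshot('top')
im=cv2.cvtColor(s['color'],cv2.COLOR_RGB2BGR)
cv2.imwrite('pics/h7.png',cv2.resize(im[120:250,300:440],None,fx=5,fy=4.6))
"
```

```text
t 26.18 pos [511.  -22.8  84.3] yaw -4.11 tilt y -0.29 x 0.01 F [ 1.3 -1.3 -6.1] w 19.7
spatula origin in box -191.6 1.2 blade z 22.3
```

View pics/h7.png

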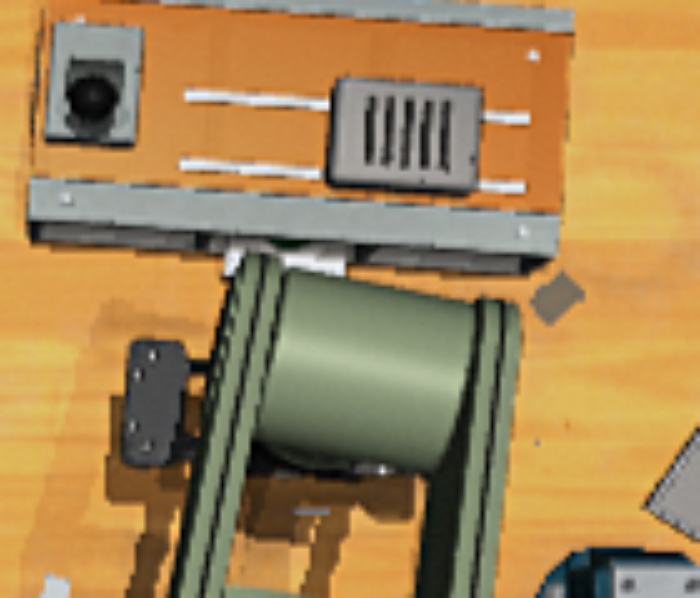

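{"op": "servo_tool", "data": {"series": [[[0,0.6,0],[0.2,0,0],1],[[0,1.4,0],[0.2,0,0],1],[[0,2.3,0],[0.2,0,0],1],[[0,3.2,0],[0.2,0,0],1],[[0,4.1,0],[0.2,0,0],1],[[0,5,0],[0.2,0,0],1],[[0,5.9,0],[0.2,0,0],1],[[0,6.8,0],[0.2,0,0],1],[[0,7.5,0],[0.2,0,0],1],[[0,7.5,0],[0.2,0,0],1]]}}

```text
t: 27.48
ee_pos: [0.5855, -0.0282, 0.0834]
tcp_rot: [-2.294, -2.136, 0.01]
contact_force: [0.2, -0.6, -2.8]
gripper_width: 0.0198
```

```bash
python3 -c "
from h import *
where();inbox()
s=snapshot('scene')
im=cv2.cvtColor(s['color'],cv2.COLOR_RGB2BGR)
cv2.imwrite('pics/h8.png',cv2.resize(im[150:270,260:400],None,fx=5,fy=5))
"
```

```text
t 27.48 pos [585.5 -28.2  83.4] yaw -4.1 tilt y -0.55 x 0.01 F [ 0.2 -0.6 -2.8] w 19.8
spatula origin in box -116.9 1.2 blade z 21.4
```

View pics/h8.png

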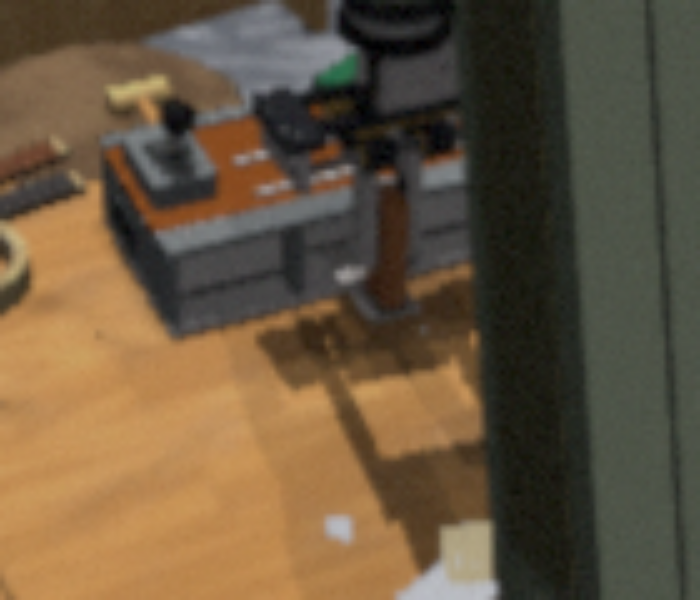

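{"op": "servo_tool", "data": {"series": [[[0,0,0.1],[-0.3,0,0],1],[[0,0,0.3],[-0.5,0,0],1],[[0,0,0.55],[-0.5,0,0],1],[[0,0,0.85],[-0.5,0,0],1],[[0,0,0.9],[-0.5,0,0],1],[[0,0,0.9],[-0.5,0,0],1]]}}

```text
t: 28.28
ee_pos: [0.585, -0.0281, 0.0744]
tcp_rot: [-2.299, -2.14, 0.001]
contact_force: [-0.5, -1.2, -1.9]
gripper_width: 0.0196
```

```bash
python3 -c "
from h import *
where();inbox()"
```

```text
t 28.27 pos [585.  -28.1  74.4] yaw -4.11 tilt y -0.08 x 0.01 F [-0.5 -1.2 -1.9] w 19.6
spatula origin in box -117.4 1.2 blade z 12.4
```

{"op": "servo_tool", "data": {"series": [[[0,-0.6,0],[0,0,0],1],[[0,-1.6,0],[0,0,0],1],[[0,-3,0],[0,0,0],1],[[0,-4.8,0],[0,0,0],1],[[0,-6.6,0],[0,0,0],1],[[0,-8.4,0],[0,0,0],1],[[0,-10.2,0],[0,0,0],1],[[0,-12,0],[0,0,0],1],[[0,-13.6,0],[0,0,0],1],[[0,-15,0],[0,0,0],1]]}}

```text
t: 29.52
ee_pos: [0.4338, -0.0171, 0.0745]
tcp_rot: [-2.299, -2.14, 0.002]
contact_force: [-0.3, -0.8, -2.2]
gripper_width: 0.0198
```

```bash
python3 -c "
from h import *
where();inbox()
s=snapshot('top');print(carriers(s))
im=cv2.cvtColor(s['color'],cv2.COLOR_RGB2BGR)
cv2.imwrite('pics/h9.png',cv2.resize(im[120:250,300:440],None,fx=5,fy=4.6))
c=(461.7,419.8,29.8)
path(*carr_org(c,226),90,c[2],12)
"
```

```text
t 29.52 pos [433.8 -17.1  74.5] yaw -4.1 tilt y -0.1 x 0.01 F [-0.3 -0.8 -2.2] w 19.8
spatula origin in box -268.9 1.3 blade z 12.5
[(array([461.7, 419.9]), array([65.9, 68.8]), 29.7, array([196., 233.]))]
[[0.5, -0.3, -0.0], [-0.0, -0.0, -0.6], 1]
[[2.1, -1.3, -0.1], [-0.0, -0.0, -2.3], 1]
[[4.6, -2.8, -0.2], [-0.0, -0.0, -5.0], 1]
[[7.8, -4.7, -0.4], [-0.1, -0.0, -8.5], 1]
[[11.5, -7.0, -0.6], [-0.1, -0.0, -12.6], 1]
[[15.6, -9.5, -0.7], [-0.1, -0.1, -16.9], 1]
[[19.6, -11.9, -0.9], [-0.2, -0.1, -21.3], 1]
[[23.4, -14.2, -1.1], [-0.2, -0.1, -25.4], 1]
[[26.6, -16.1, -1.3], [-0.2, -0.1, -28.9], 1]
[[29.1, -17.6, -1.4], [-0.2, -0.1, -31.6], 1]
[[30.6, -18.6, -1.5], [-0.2, -0.1, -33.3], 1]
[[31.1, -18.9, -1.5], [-0.2, -0.1, -33.9], 1]
```

View pics/h9.png

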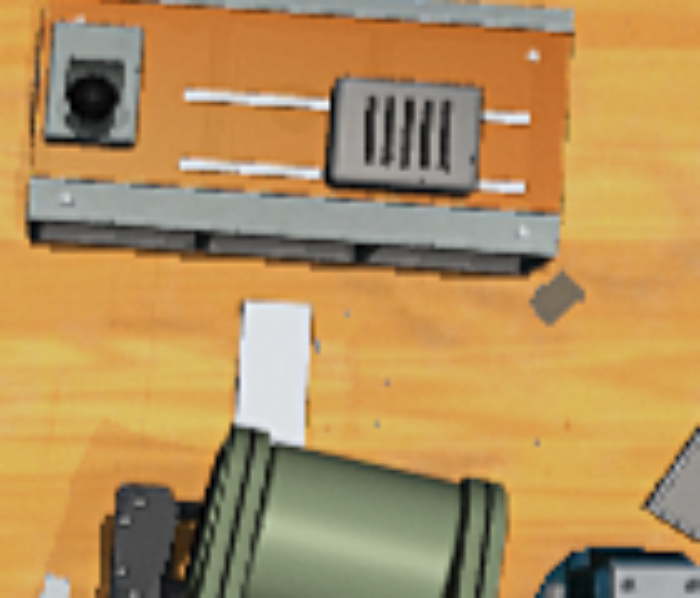

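The blade is out of lane 2 and empty. Now for the third carrier.

{"op": "servo_tool", "data": {"series": [[[0.9,-0.5,-0.8],[0,0,-0.9],1],[[3.2,-1.9,-2],[0,0,-3.4],1],[[6.8,-4.1,-2],[0,0,-7.4],1],[[11,-6.7,-2],[0,0,-12],1],[[15.6,-9.5,-2],[0,0,-17],1],[[20.2,-12.2,-2],[-0.1,0,-22],1],[[24.6,-14.9,-2],[-0.2,0,-26.8],1],[[28,-17,-2],[-0.2,0,-30.5],1],[[30.3,-18.4,-1.6],[-0.2,-0.1,-33],1],[[31.1,-18.9,-1.5],[-0.2,-0.1,-33.9],1]]}}

```text
t: 30.82
ee_pos: [0.2648, 0.3085, 0.0905]
tcp_rot: [-1.57, -2.721, -0.0]
contact_force: [-0.1, -0.7, -1.4]
gripper_width: 0.0201
```

```bash
python3 -c "
from h import *
where()
s=snapshot('top');print(carriers(s))
c=(461.7,419.8,29.8)
go(*carr_org(c,226),66.5,c[2])
im=cv2.cvtColor(s['color'],cv2.COLOR_RGB2BGR)
cv2.imwrite('pics/i1.png',cv2.resize(im[195:315,160:300],None,fx=5,fy=5))
"
```

```text
t 30.82 pos [264.8 308.5  90.5] yaw 30.03 tilt y -0.01 x 0.04 F [-0.1 -0.7 -1.4] w 20.1
[]
go [-0.13, 0.01, 2.39] [-0.01, -0.06, 0.19] t 30.88
```

View pics/i1.png

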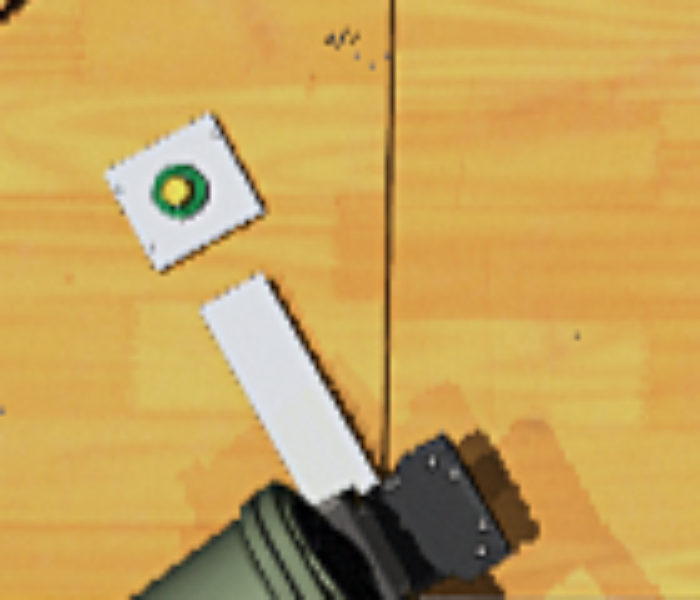

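{"op": "servo_tool", "data": {"series": [[[0.1,0,1],[0,0,0.2],1],[[0.15,0,2.1],[0,0,0.2],1],[[0.15,0,2.4],[0,0,0.2],1],[[0.15,0,2.4],[0,0,0.2],1],[[0.15,0.7,2.4],[0,0,0.2],1],[[0.15,1.7,2.4],[0,0,0.2],1],[[0.15,2.7,2.4],[0,0,0.2],1],[[0.15,3.2,2.4],[0,0,0.2],1]]}}

```text
t: 31.88
ee_pos: [0.2929, 0.3265, 0.0667]
tcp_rot: [-1.576, -2.717, -0.002]
contact_force: [-0.4, -0.3, -1.7]
gripper_width: 0.02
```

```bash
python3 -c "
from h import *
where()
s=snapshot('top')
c=(461.7,419.8,29.8)
go(*carr_org(c,130),66.5,c[2])
im=cv2.cvtColor(s['color'],cv2.COLOR_RGB2BGR)
cv2.imwrite('pics/i2.png',cv2.resize(im[200:290,165:265],None,fx=6,fy=6))
"
```

```text
t 31.88 pos [292.9 326.5  66.7] yaw 29.78 tilt y 0.04 x 0.07 F [-0.4 -0.3 -1.7] w 20.0
go [-0.29, 6.25, 0.03] [0.07, -0.07, -0.03] t 31.93
```

View pics/i2.png

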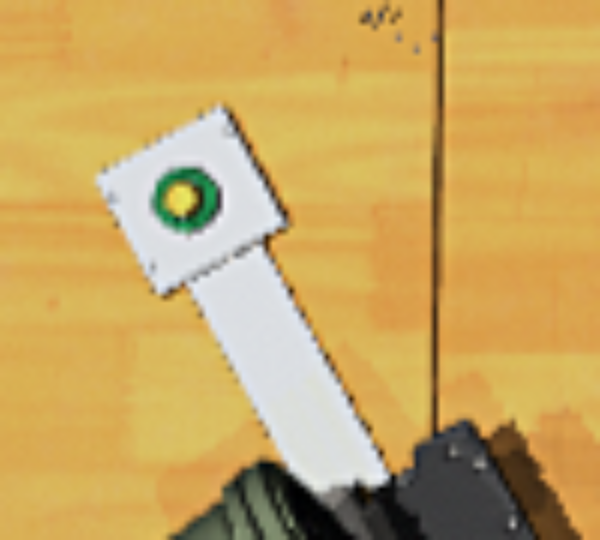

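{"op": "servo_tool", "data": {"series": [[[0,0.6,0],[0,0,0],1],[[0,1.7,0],[0,0,0],1],[[0,2.9,0],[0,0,0],1],[[0,4.1,0],[0,0,0],1],[[0,5.2,0],[0,0,0],1],[[0,6.2,0],[0,0,0],1],[[0,6.2,0],[0,0,0],1],[[0,6.2,-0.3],[0,0,0],1],[[0,6.2,-0.6],[0,0,0],1],[[0,6.2,-0.9],[0,0,0],1]]}}

```text
t: 33.17
ee_pos: [0.3465, 0.3571, 0.0758]
tcp_rot: [-1.576, -2.717, -0.001]
contact_force: [-0.3, 0.1, -3.3]
gripper_width: 0.0199
```

{"op": "servo_tool", "data": {"series": [[[0,0,-0.4],[0,0,0],1],[[0,0,-1],[0,0,0],1],[[0,0,-2],[0,0,0],1],[[0,0,-2.8],[0,0,0],1],[[0,0,-3.2],[0,0,0],1],[[0,0,-3.2],[0,0,0],1]]}}

```text
t: 33.92
ee_pos: [0.3467, 0.3573, 0.1083]
tcp_rot: [-1.576, -2.717, -0.003]
contact_force: [-0.6, -0.2, -3.2]
gripper_width: 0.0198
```

```bash
python3 -c "
from h import *
where()
s=snapshot('top')
im=cv2.cvtColor(s['color'],cv2.COLOR_RGB2BGR)
cv2.imwrite('pics/i3.png',cv2.resize(im[180:290,165:305],None,fx=5,fy=5))
path(*boxp(-265,92),106,-4.1,11)"
```

```text
t 33.92 pos [346.7 357.3 108.3] yaw 29.78 tilt y 0.07 x 0.07 F [-0.6 -0.2 -3.2] w 19.8
[[-0.6, -0.1, 0.0], [0.0, -0.0, 0.7], 1]
[[-2.3, -0.4, 0.0], [0.0, -0.0, 2.7], 1]
[[-5.1, -1.0, 0.0], [0.0, -0.0, 5.8], 1]
[[-8.6, -1.6, 0.0], [0.0, -0.0, 9.9], 1]
[[-12.7, -2.4, 0.1], [0.0, -0.0, 14.5], 1]
[[-16.9, -3.2, 0.1], [0.0, -0.0, 19.4], 1]
[[-20.9, -4.0, 0.1], [0.0, -0.1, 24.0], 1]
[[-24.4, -4.7, 0.1], [0.0, -0.1, 28.0], 1]
[[-27.2, -5.2, 0.1], [0.0, -0.1, 31.2], 1]
[[-28.9, -5.5, 0.1], [0.0, -0.1, 33.2], 1]
[[-29.5, -5.6, 0.2], [0.0, -0.1, 33.9], 1]
```

View pics/i3.png

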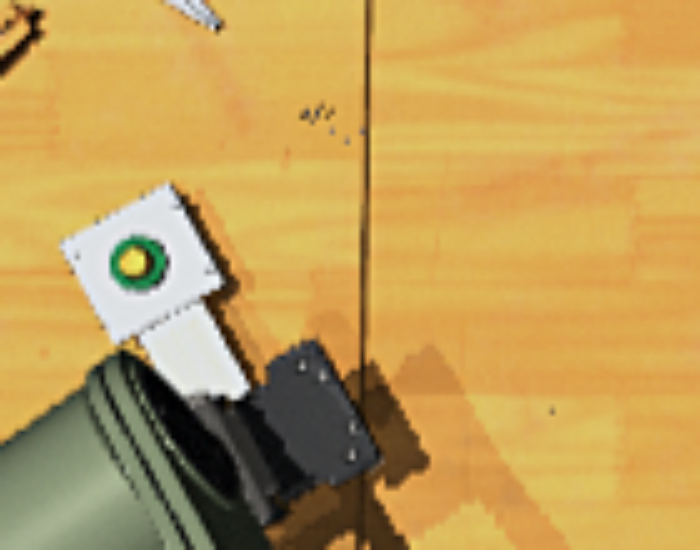

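The carrier is lifted squarely, so I move it to the front of lane 1.

{"op": "servo_tool", "data": {"series": [[[-0.6,-0.1,0],[0,0,0.7],1],[[-2.3,-0.4,0],[0,0,2.7],1],[[-5.1,-1,0],[0,0,5.8],1],[[-8.6,-1.6,0],[0,0,9.9],1],[[-12.6,-2.4,0],[0,0,14.5],1],[[-16.9,-3.2,0],[0,0,19.4],1],[[-20.9,-4,0],[0,0,24],1],[[-24.4,-4.7,0],[0,0,28],1],[[-27.2,-5.2,0],[0,0,31.2],1],[[-28.9,-5.5,0],[0,0,33.2],1]]}}

```text
t: 35.22
ee_pos: [0.4424, 0.0769, 0.1075]
tcp_rot: [-2.291, -2.148, -0.001]
contact_force: [0.1, 0.6, -3.4]
gripper_width: 0.02
```

```bash
python3 -c "
from h import *
where();go(*boxp(-265,94),84.5,-4.1)"
```

```text
t 35.23 pos [442.4  76.9 107.5] yaw -3.67 tilt y -0.03 x 0.06 F [ 0.1  0.6 -3.4] w 20.0
go [-0.17, 0.22, 2.3] [-0.03, -0.06, 0.43] t 35.23
```

{"op": "servo_tool", "data": {"series": [[[0,0,0.5],[0,0,0.2],1],[[-0.1,0.1,1.3],[0,0,0.4],1],[[-0.1,0.1,2],[0,0,0.4],1],[[-0.1,0.1,2.3],[0,0,0.4],1],[[-0.1,0.1,2.3],[0,0,0.4],1],[[-0.1,0.1,2.3],[0,0,0.4],1]]}}

```text
t: 35.98
ee_pos: [0.4434, 0.0761, 0.0846]
tcp_rot: [-2.298, -2.141, -0.001]
contact_force: [-0.8, 1.5, -3.7]
gripper_width: 0.0198
```

```bash
python3 -c "
from h import *
where();inbox()
s=snapshot('top')
im=cv2.cvtColor(s['color'],cv2.COLOR_RGB2BGR)
cv2.imwrite('pics/i4.png',cv2.resize(im[120:250,270:410],None,fx=5,fy=4.6))
s=snapshot('scene')
im=cv2.cvtColor(s['color'],cv2.COLOR_RGB2BGR)
cv2.imwrite('pics/i5.png',cv2.resize(im[150:270,260:400],None,fx=5,fy=5))
"
```

```text
t 35.98 pos [443.4  76.1  84.6] yaw -4.04 tilt y -0.01 x 0.06 F [-0.8  1.5 -3.7] w 19.8
spatula origin in box -266.0 95.0 blade z 22.6
```

View pics/i4.png

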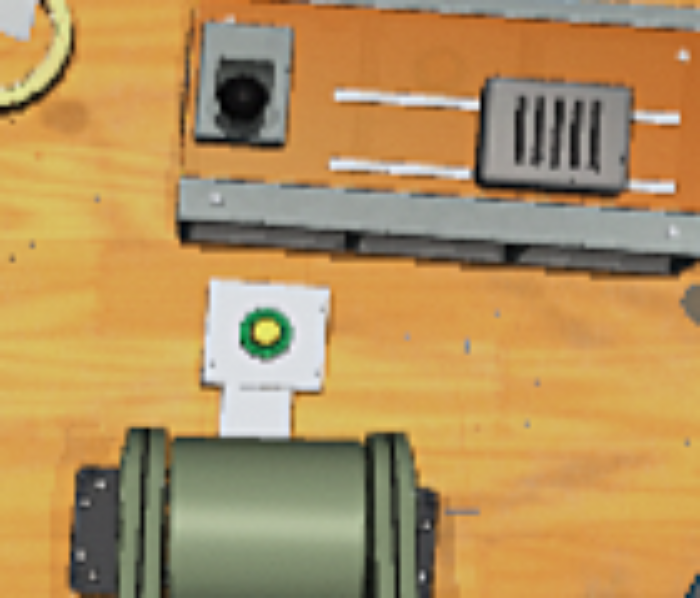

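View pics/i5.png

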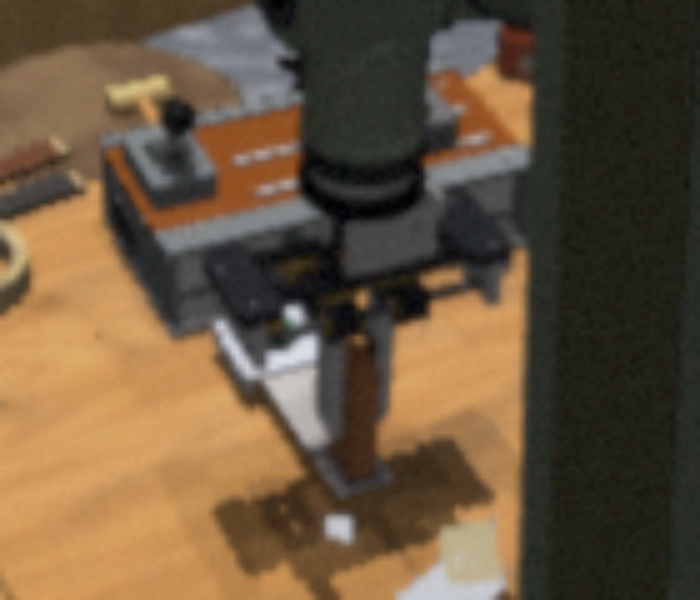

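```bash
python3 -c "
from h import *
s=snapshot('top')
for u,v in [(210,280),(330,288),(324,391),(203,383)]: print(inbx(s,270+(u+.5)/5-.5,120+(v+.5)/4.6-.5,.030))
print('dividers',[inbx(s,270+(u+.5)/5-.5,120+(v+.5)/4.6-.5,z) for u,v,z in [(183,242,.01),(190,242,.01),(348,252,.01),(357,252,.01)]])
"
```

```text
[-102.2  125.5]
[-102.2   57.5]
[-165.9   56.7]
[-165.9  124.9]
dividers [array([-76.5, 142.8]), array([-76.2, 138.8]), array([-75.8,  47.8]), array([-75.5,  42.6])]
```

{"op": "servo_tool", "data": {"series": [[[0.1,0.7,0],[0,0,0],1],[[0.15,1.7,0],[0,0,0],1],[[0.15,2.7,0],[0,0,0],1],[[0.15,3.7,0],[0,0,0],1],[[0.15,4.7,0],[0,0,0],1],[[0.15,5.7,0],[0,0,0],1],[[0.15,6.7,0],[0,0,0],1],[[0.15,7.4,0],[0,0,0],1],[[0.15,7.4,0],[0,0,0],1]]}}

```text
t: 37.25
ee_pos: [0.518, 0.0721, 0.0846]
tcp_rot: [-2.299, -2.141, -0.002]
contact_force: [2.3, 0.9, -6.5]
gripper_width: 0.0198
```

```bash
python3 -c "
from h import *
where();inbox()
s=snapshot('top')
im=cv2.cvtColor(s['color'],cv2.COLOR_RGB2BGR)
cv2.imwrite('pics/i6.png',cv2.resize(im[120:250,270:410],None,fx=5,fy=4.6))
"
```

```text
t 37.25 pos [518.   72.1  84.6] yaw -4.07 tilt y 0.03 x 0.06 F [ 2.3  0.9 -6.5] w 19.8
spatula origin in box -191.3 96.3 blade z 22.6
```

View pics/i6.png

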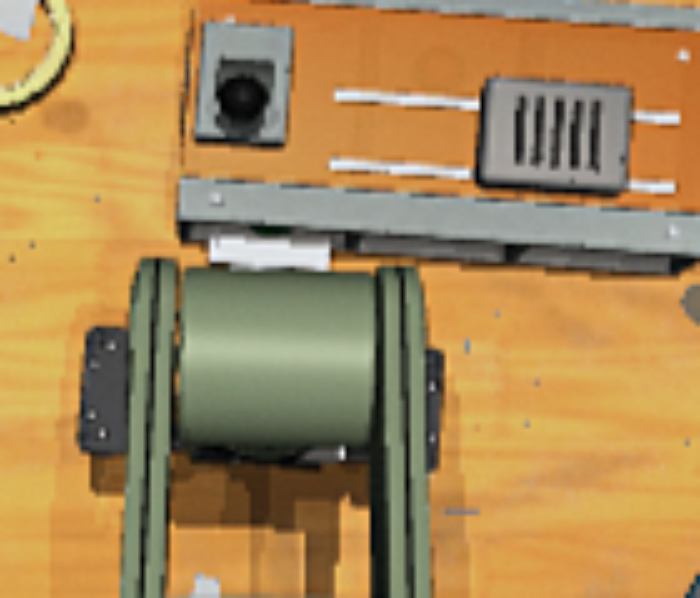

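{"op": "servo_tool", "data": {"series": [[[0,0.6,0],[0,0,0],1],[[0,1.4,0],[0,0,0],1],[[0,2.3,0],[0,0,0],1],[[0,3.2,0],[0,0,0],1],[[0,4.1,0],[0,0,0],1],[[0,5,0],[0,0,0],1],[[0,5.9,0],[0,0,0],1],[[0,6.8,0],[0,0,0],1],[[0,7.5,0],[0,0,0],1],[[0,7.5,0],[0,0,0],1]]}}

```text
t: 38.55
ee_pos: [0.5927, 0.0667, 0.0841]
tcp_rot: [-2.298, -2.14, -0.001]
contact_force: [0.6, 0.1, -4.9]
gripper_width: 0.0198
```

```bash
python3 -c "
from h import *
where();inbox()"
```

```text
t 38.55 pos [592.7  66.7  84.1] yaw -4.07 tilt y -0.02 x 0.06 F [ 0.6  0.1 -4.9] w 19.8
spatula origin in box -116.5 96.3 blade z 22.1
```

{"op": "servo_tool", "data": {"series": [[[0,0,0.2],[0,0,0],1],[[0,0,0.45],[0,0,0],1],[[0,0,0.7],[0,0,0],1],[[0,0,0.95],[0,0,0],1],[[0,0,0.95],[0,0,0],1],[[0,0,0.95],[0,0,0],1]]}}

```text
t: 39.3
ee_pos: [0.5928, 0.0667, 0.0747]
tcp_rot: [-2.298, -2.141, -0.001]
contact_force: [0.3, -0.5, -1.4]
gripper_width: 0.0196
```

```bash
python3 -c "
from h import *
where();inbox()"
```

```text
t 39.3 pos [592.8  66.7  74.7] yaw -4.07 tilt y -0.0 x 0.06 F [ 0.3 -0.5 -1.4] w 19.6
spatula origin in box -116.4 96.3 blade z 12.7
```

{"op": "servo_tool", "data": {"series": [[[0,-0.6,0],[0,0,0],1],[[0,-1.6,0],[0,0,0],1],[[0,-3,0],[0,0,0],1],[[0,-4.8,0],[0,0,0],1],[[0,-6.6,0],[0,0,0],1],[[0,-8.4,0],[0,0,0],1],[[0,-10.2,0],[0,0,0],1],[[0,-12,0],[0,0,0],1],[[0,-13.6,0],[0,0,0],1],[[0,-15.5,0],[0,0,0],1]]}}

```text
t: 40.55
ee_pos: [0.4372, 0.0778, 0.0748]
tcp_rot: [-2.299, -2.141, -0.002]
contact_force: [-0.8, 0.8, -1.7]
gripper_width: 0.0196
```

```bash
python3 -c "
from h import *
where();inbox()
s=snapshot('top')
im=cv2.cvtColor(s['color'],cv2.COLOR_RGB2BGR)
cv2.imwrite('pics/i7.png',cv2.resize(im[120:250,270:410],None,fx=5,fy=4.6))
s=snapshot('scene')
im=cv2.cvtColor(s['color'],cv2.COLOR_RGB2BGR)
cv2.imwrite('pics/i8.png',cv2.resize(im[150:270,260:400],None,fx=5,fy=5))
path(420,-86,205,-7,8)"
```

```text
t 40.55 pos [437.2  77.8  74.8] yaw -4.07 tilt y 0.03 x 0.06 F [-0.8  0.8 -1.7] w 19.6
spatula origin in box -272.4 96.3 blade z 12.8
[[-0.6, -0.0, -0.5], [-0.0, -0.0, 0.1], 1]
[[-2.4, -0.1, -1.9], [-0.0, -0.0, 0.4], 1]
[[-5.1, -0.1, -4.0], [-0.0, -0.0, 0.9], 1]
[[-8.2, -0.2, -6.5], [-0.1, -0.0, 1.5], 1]
[[-11.4, -0.3, -9.1], [-0.1, -0.0, 2.0], 1]
[[-14.0, -0.3, -11.2], [-0.1, -0.0, 2.5], 1]
[[-15.8, -0.4, -12.6], [-0.1, -0.0, 2.8], 1]
[[-16.5, -0.4, -13.1], [-0.2, -0.1, 3.0], 1]
```

View pics/i7.png

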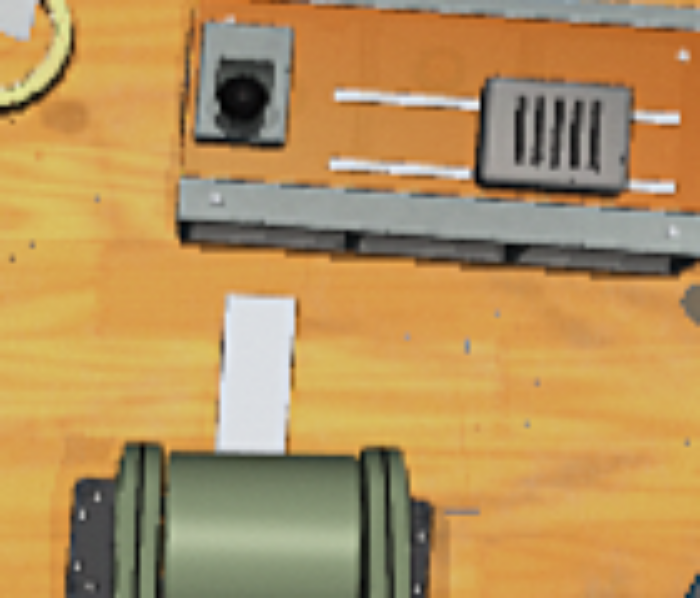

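View pics/i8.png

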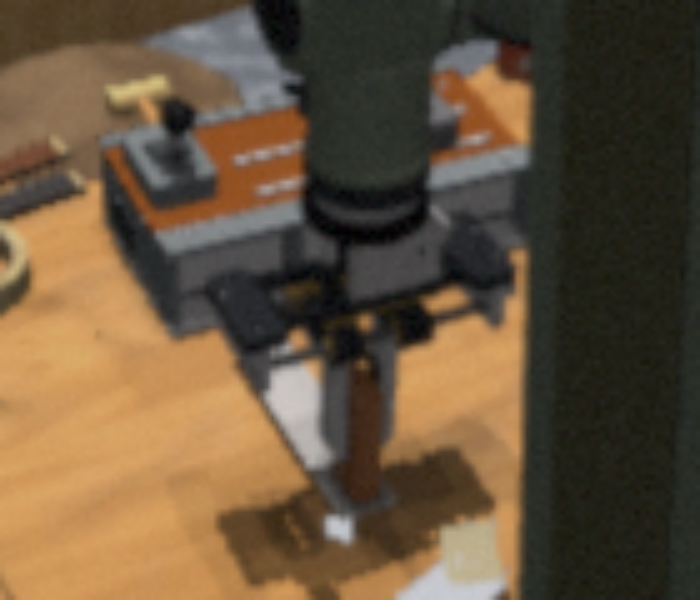

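All three blades came out empty and the flaps look closed. Next the spatula goes back to its tray.

{"op": "servo_tool", "data": {"series": [[[-0.5,0,-2.5],[0,0,0],1],[[-2.4,-0.1,-6],[0,0,0.4],1],[[-5.1,-0.1,-9.5],[0,0,0.9],1],[[-8.7,-0.2,-12],[0,0,1.5],1],[[-12.4,-0.3,-13],[0,0,2],1],[[-16,-0.4,-13],[0,0,3],1],[[-19.5,-0.5,-13],[0,0,6],1],[[-21,-0.5,-13],[0,0,8],1]]}}

```text
t: 41.65
ee_pos: [0.4161, -0.1329, 0.2043]
tcp_rot: [-2.445, -1.971, 0.001]
contact_force: [0.9, 0.7, -1.7]
gripper_width: 0.0201
```

```bash
python3 -c "
from h import *
where()
path(490.5,-300.7,155,-33.5,10)"
```

```text
t 41.65 pos [ 416.1 -132.9  204.3] yaw -12.25 tilt y -0.1 x 0.02 F [ 0.9  0.7 -1.7] w 20.1
[[-0.4, 0.3, 0.1], [-0.0, 0.0, 0.5], 1]
[[-1.4, 1.0, 0.5], [-0.0, 0.0, 2.0], 1]
[[-3.1, 2.2, 1.0], [-0.0, 0.0, 4.4], 1]
[[-5.1, 3.7, 1.7], [-0.0, 0.0, 7.3], 1]
[[-7.4, 5.4, 2.5], [-0.0, 0.0, 10.6], 1]
[[-9.7, 7.1, 3.2], [-0.1, 0.0, 13.9], 1]
[[-11.8, 8.6, 3.9], [-0.1, 0.0, 16.9], 1]
[[-13.4, 9.8, 4.4], [-0.1, 0.0, 19.2], 1]
[[-14.5, 10.6, 4.8], [-0.1, 0.0, 20.7], 1]
[[-14.8, 10.8, 4.9], [-0.1, 0.0, 21.2], 1]
```

{"op": "servo_tool", "data": {"series": [[[-0.6,0.4,0],[0,0,0.8],1],[[-2,1.4,0],[0,0,2.8],1],[[-4.2,3,0],[0,0,6],1],[[-7,5.2,0],[0,0,10],1],[[-9.7,7.1,0.5],[0,0,13.9],1],[[-12,8.8,1.5],[0,0,17.2],1],[[-13.8,10.1,3],[0,0,19.8],1],[[-14.6,10.7,4.5],[-0.1,0,21],1],[[-14.8,10.8,4.9],[-0.1,0,21.2],1],[[-14.8,10.8,4.9],[-0.1,0,21.2],1]]}}

```text
t: 42.9
ee_pos: [0.4898, -0.2996, 0.1545]
tcp_rot: [-2.765, -1.488, 0.001]
contact_force: [0.1, 0.2, -1.0]
gripper_width: 0.0196
```

```bash
python3 -c "
from h import *
where()
go(490,-299,67,-33.5)
s=snapshot('top')
im=cv2.cvtColor(s['color'],cv2.COLOR_RGB2BGR)
cv2.imwrite('pics/j1.png',cv2.resize(im[135:265,390:530],None,fx=4,fy=4))"
```

```text
t 42.9 pos [ 489.8 -299.6  154.5] yaw -33.41 tilt y -0.08 x 0.02 F [ 0.1  0.2 -1. ] w 19.6
go [0.06, -0.01, 8.75] [-0.08, -0.02, 0.09] t 42.9
```

View pics/j1.png

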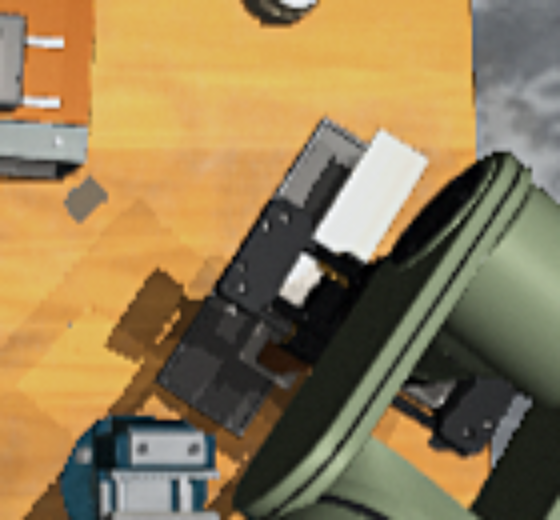

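{"op": "servo_tool", "data": {"series": [[[0.2,-0.2,2],[-0.1,0,0],1],[[0.4,-0.4,4.5],[-0.1,0,0],1],[[0.4,-0.4,6.5],[-0.1,0,0],1],[[0.4,-0.4,7.8],[-0.1,0,0],1],[[0.4,-0.4,8.5],[-0.1,0,0],1],[[0.4,-0.4,8.8],[-0.1,0,0],1],[[0.4,-0.4,8.8],[-0.1,0,0],1]]}}

```text
t: 43.82
ee_pos: [0.4893, -0.2945, 0.0677]
tcp_rot: [2.764, 1.488, 0.002]
contact_force: [-0.3, 1.4, -1.6]
gripper_width: 0.0196
```

```bash
python3 -c "
from h import *
where()"
```

```text
t 43.83 pos [ 489.3 -294.5   67.7] yaw -33.41 tilt y 0.14 x 0.01 F [-0.3  1.4 -1.6] w 19.6
```

{"op": "servo_tool", "data": {"series": [[[0,0,0.15],[0.1,0,0],1],[[0,0,0.15],[0.1,0,0],1],[[0,0,0.15],[0.1,0,0],0.7],[[0,0,0.15],[0.1,0,0],0.6],[[0,0,0.15],[0.1,0,0],0.5],[[0,0,0.15],[0.1,0,0],0.5],[[0,0,0.15],[0.1,0,0],0.5]]}}

```text
t: 44.7
ee_pos: [0.4893, -0.2945, 0.0662]
tcp_rot: [2.766, 1.489, 0.001]
contact_force: [0.2, -0.5, -0.2]
gripper_width: 0.0475
```

{"op": "servo_tool", "data": {"series": [[[0,0,-1],[0,0,0],0.5],[[0,0,-4],[0,0,0],0.5],[[0,0,-8],[0,0,0],0.5],[[0,0,-13],[0,0,0],0.5],[[0,0,-15],[0,0,0],0.5]]}}

```text
t: 45.32
ee_pos: [0.4909, -0.2957, 0.2211]
tcp_rot: [2.76, 1.486, 0.005]
contact_force: [0.9, -0.2, 0.6]
gripper_width: 0.047
```

```bash
python3 -c "
from h import *
where()
R=Ro.from_rotvec(sense()['tcp_rot']).as_matrix()
s=snapshot('top')
im=cv2.cvtColor(s['color'],cv2.COLOR_RGB2BGR)
cv2.imwrite('pics/j2.png',cv2.resize(im[135:265,390:530],None,fx=4,fy=4))
s=snapshot('scene')
im=cv2.cvtColor(s['color'],cv2.COLOR_RGB2BGR)
cv2.imwrite('pics/j3.png',cv2.resize(im[140:260,260:400],None,fx=5,fy=5))
print(boxp(0,-130),boxp(0,-170),sense()['joint_pos'])"
```

```text
t 45.33 pos [ 490.9 -295.7  221.1] yaw -33.4 tilt y 0.46 x -0.04 F [ 0.9 -0.2  0.6] w 47.0
(np.float64(692.7053322367508), np.float64(-167.36730178102272)) (np.float64(689.8454344634434), np.float64(-207.26493309826049)) [-6.93297732e-01  2.05321939e-01  1.56382623e+00  2.13321534e-04
  1.36359003e+00 -1.68123766e+00]
```

View pics/j2.png

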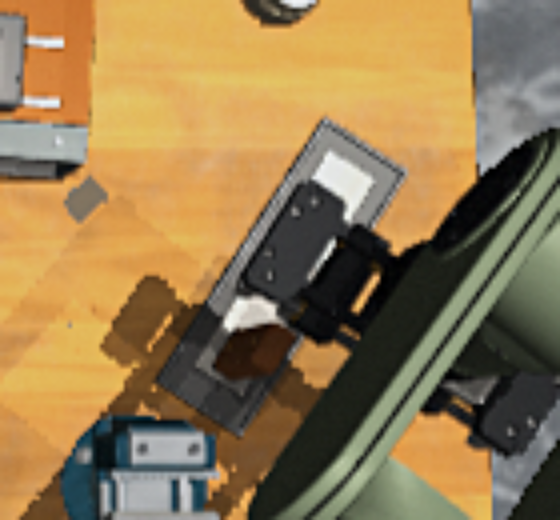

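View pics/j3.png

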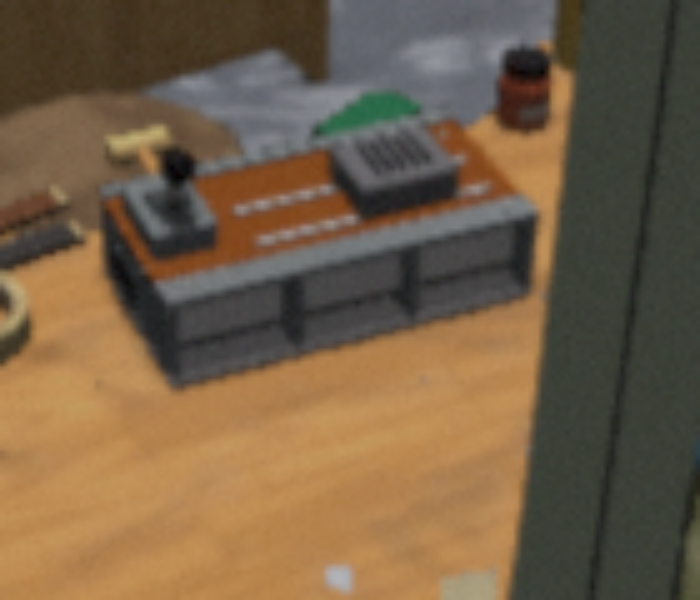

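Scene view: all three flaps hang shut, and the spatula lies in its tray. Now the lamp head.

```bash
python3 -c "
from h import *
path(*boxp(-14,-135),215,-4.1,7);print(boxp(-14,-135))"
```

```text
[[1.0, 0.4, 0.0], [0.0, 0.0, -1.5], 1]
[[3.9, 1.7, 0.1], [0.1, 0.0, -5.5], 1]
[[8.0, 3.4, 0.2], [0.2, 0.1, -11.4], 1]
[[12.7, 5.4, 0.4], [0.3, 0.1, -17.9], 1]
[[16.8, 7.1, 0.5], [0.4, 0.1, -23.8], 1]
[[19.7, 8.3, 0.6], [0.5, 0.2, -27.8], 1]
[[20.7, 8.8, 0.6], [0.5, 0.2, -29.3], 1]
(np.float64(678.3836740540542), np.float64(-171.35354147501985))
```

{"op": "servo_tool", "data": {"series": [[[1,0.4,0],[0,0,-1.5],1],[[4,1.7,0],[0,0,-5.5],1],[[8,3.4,0],[0.2,0,-11.4],1],[[12.7,5.4,0.3],[0.3,0.1,-17.9],1],[[16.8,7.1,0.5],[0.4,0.1,-23.8],1],[[19.7,8.3,0.6],[0.5,0.2,-27.8],1],[[20.7,8.8,1],[0.5,0.2,-29.3],1],[[20.7,8.8,4],[0.5,0.2,-29.3],1],[[20.7,8.8,5],[0.5,0.2,-29.3],1]]}}

```text
t: 46.55
ee_pos: [0.6766, -0.1713, 0.1674]
tcp_rot: [-2.295, -2.136, 0.004]
contact_force: [-0.6, 0.1, -0.3]
gripper_width: 0.0005
```

```bash
python3 -c "
from h import *
where();go(*boxp(-14,-130),120,-4.1)
s=snapshot('top')
print([ (p['position'][0]*640,p['position'][1]*400,p['score']) for p in place_of('top','lamp_side')])
im=cv2.cvtColor(s['color'],cv2.COLOR_RGB2BGR)
cv2.imwrite('pics/k1.png',cv2.resize(im[110:230,290:450],None,fx=5,fy=5))"
```

```text
t 46.55 pos [ 676.6 -171.3  167.4] yaw -4.11 tilt y -0.38 x 0.12 F [-0.6  0.1 -0.3] w 0.5
go [0.5, 0.21, 4.74] [-0.38, -0.12, -0.01] t 46.55
[(392.57599999999996, 149.67999999999998, 0.83)]
```

View pics/k1.png

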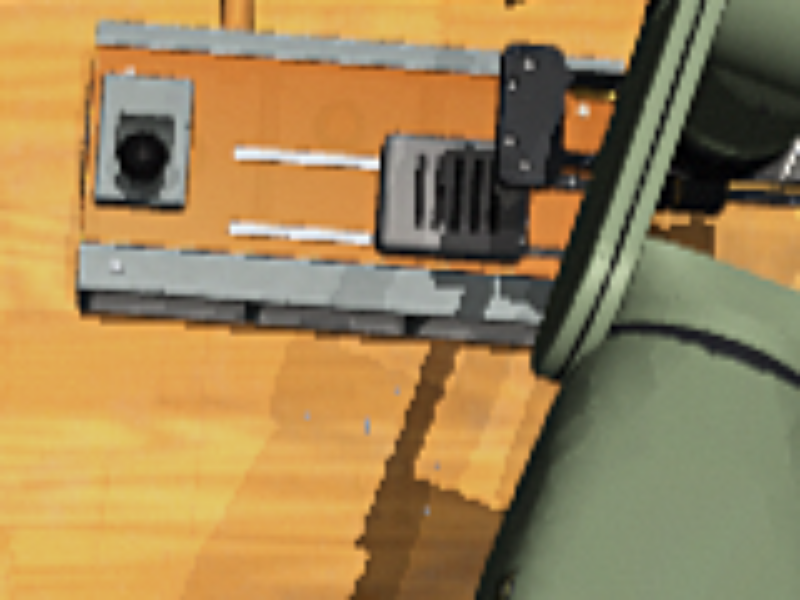

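{"op": "servo_tool", "data": {"series": [[[0,0.2,1.5],[-0.3,0,0],1],[[0,0.2,3.5],[-0.4,-0.1,0],1],[[0,0.2,4.8],[-0.4,-0.1,0],1],[[0,0.2,5.1],[-0.4,-0.1,0],1],[[0,0.2,5.1],[-0.4,-0.1,0],1]]}}

```text
t: 47.28
ee_pos: [0.6787, -0.1718, 0.1173]
tcp_rot: [2.3, 2.139, 0.002]
contact_force: [0.0, -0.5, -0.4]
gripper_width: 0.0002
```

```bash
python3 -c "
from h import *
where();inbox()
s=snapshot('top');p=place_of('top','lamp_side')[0]['position'];print(inbx(s,p[0]*640,p[1]*400,.099))"
```

```text
t 47.27 pos [ 678.7 -171.8  117.3] yaw -4.14 tilt y 0.09 x 0.01 F [ 0.  -0.5 -0.4] w 0.2
spatula origin in box -13.7 -135.4 blade z 55.3
[-11.9 -94.5]
```

{"op": "servo_tool", "data": {"series": [[[1,0,0],[0,0,0],1],[[2.2,0,0],[0,0,0],1],[[3.2,0,0],[0,0,0],1],[[4.2,0,0],[0,0,0],1],[[5.3,0,0],[0,0,0],1],[[6.5,0,0],[0,0,0],1],[[7.7,0,0],[0,0,0],1],[[8.9,0,0],[0,0,0],1],[[10.2,0,0],[0,0,0],1],[[11,0,0],[0,0,0],1]]}}

```text
t: 48.62
ee_pos: [0.6867, -0.0718, 0.1186]
tcp_rot: [2.288, 2.129, -0.02]
contact_force: [-4.0, -33.1, -1.2]
gripper_width: 0.0006
```

```bash
python3 -c "
from h import *
where();inbox()
s=snapshot('top')
im=cv2.cvtColor(s['color'],cv2.COLOR_RGB2BGR)
cv2.imwrite('pics/k2.png',cv2.resize(im[110:230,290:450],None,fx=5,fy=5))"
```

```text
t 48.62 pos [686.7 -71.8 118.6] yaw -4.11 tilt y 0.2 x -1.17 F [ -4.  -33.1  -1.2] w 0.6
spatula origin in box -12.8 -35.1 blade z 56.6
```

View pics/k2.png

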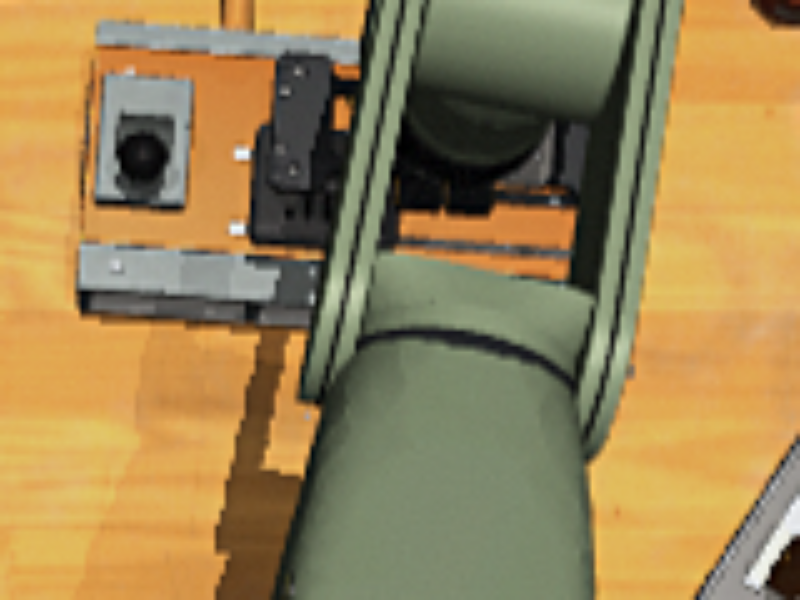

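Contact force 33 N, and the lamp's left edge at (253,190) sits about 9 mm from the rail end. That puts it at its stop, so I back off.

{"op": "servo_tool", "data": {"series": [[[-0.5,0,0],[0,0,0],1],[[-1.5,0,0],[0,-0.6,0],1],[[-3,0,0],[0,-1.1,0],1],[[-3,0,-3],[0,-1.1,0],1],[[-3,0,-7],[0,-1.1,0],1],[[-3,0,-11],[0,-1.1,0],1],[[-3,-4,-13],[0,-1.1,0],1],[[-3,-10,-13],[0,-1.1,0],1],[[-3,-16,-13],[0,-1.1,0],1],[[-3,-20,-13],[0,-1.1,0],1]]}}

```text
t: 49.92
ee_pos: [0.4824, -0.0841, 0.2484]
tcp_rot: [2.278, 2.12, -0.042]
contact_force: [0.6, -0.2, 0.6]
gripper_width: 0.0001
```

```bash
python3 -c "
from h import *
where();inbox()
s=snapshot('top')
im=cv2.cvtColor(s['color'],cv2.COLOR_RGB2BGR)
cv2.imwrite('pics/k3.png',cv2.resize(im[110:230,290:450],None,fx=5,fy=5))
print([inbx(s,290+p[0]*1,110+p[1]*1,.099) for p in []])
for n,z in [('lamp_side',.099),('switch_tip',.144)]:
  for p in place_of('top',n): print(n,p['score'],inbx(s,p['position'][0]*640,p['position'][1]*400,z))
s=snapshot('scene')
im=cv2.cvtColor(s['color'],cv2.COLOR_RGB2BGR)
cv2.imwrite('pics/k4.png',cv2.resize(im[140:260,260:400],None,fx=5,fy=5))"
```

```text
t 49.92 pos [482.4 -84.1 248.4] yaw -4.11 tilt y 0.17 x -2.25 F [ 0.6 -0.2  0.6] w 0.1
spatula origin in box -215.8 -62.0 blade z 186.4
[]
lamp_side 0.68 [-11.3 -24.7]
switch_tip 0.42 [-18.8 111.1]
```

View pics/k3.png

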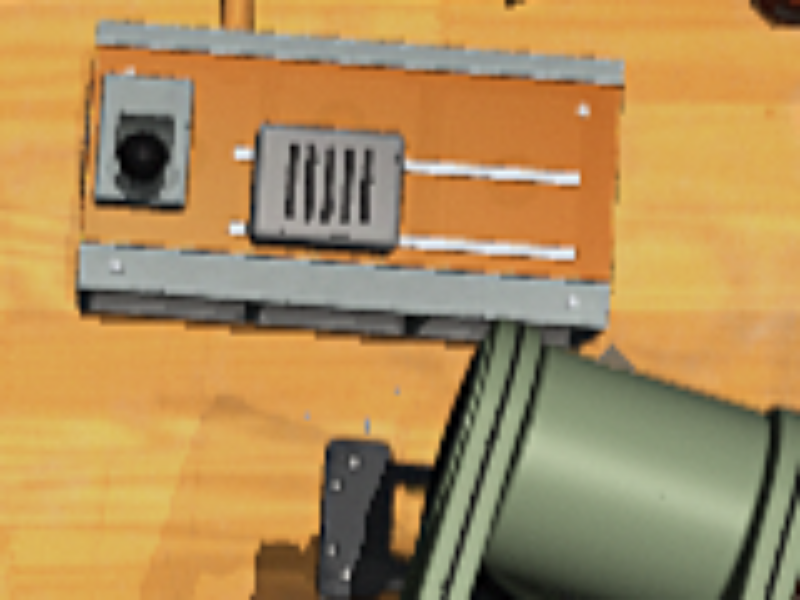

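View pics/k4.png

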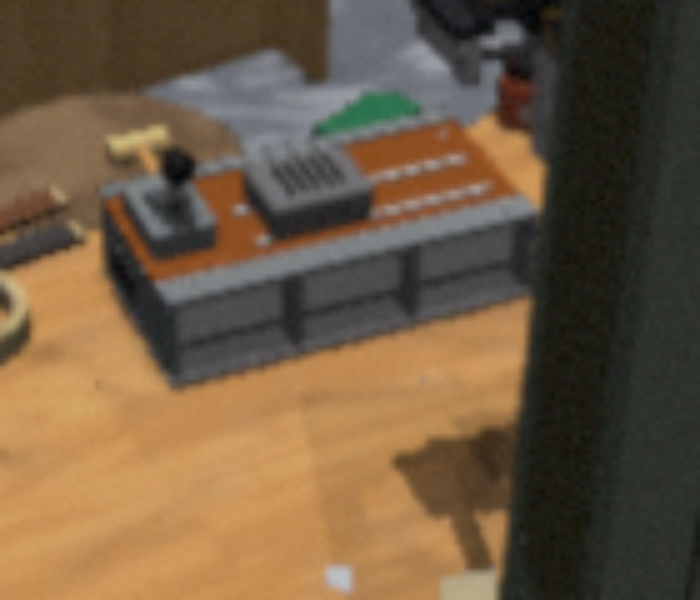

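```bash
python3 -c "
from h import *
path(*boxp(-75,113),200,-4.1,6)"
```

```text
[[1.2, 0.9, 0.3], [0.0, 0.2, -0.0], 1]
[[4.4, 3.4, 1.1], [0.1, 0.6, -0.0], 1]
[[8.9, 6.9, 2.1], [0.1, 1.1, -0.0], 1]
[[13.3, 10.3, 3.2], [0.2, 1.7, -0.0], 1]
[[16.5, 12.9, 4.0], [0.3, 2.1, -0.0], 1]
[[17.7, 13.8, 4.3], [0.3, 2.3, -0.0], 1]
```

{"op": "servo_tool", "data": {"series": [[[1.2,0.9,0.3],[0,0.2,0],1],[[4.4,3.4,1],[0.1,0.6,0],1],[[8.9,6.9,2],[0.1,1.1,0],1],[[13.3,10.3,3],[0.1,1.7,0],1],[[16.5,12.9,4],[0.2,2.1,0],1],[[17.7,13.8,4.3],[0.2,2.2,0],1],[[17.7,13.8,6.5],[0.2,2.2,0],1],[[17.7,13.8,8.6],[0.2,2.2,0],1],[[17.7,13.8,8.9],[0.2,2.2,0],1]]}}

```text
t: 51.25
ee_pos: [0.6344, 0.0781, 0.1516]
tcp_rot: [-2.3, -2.139, 0.005]
contact_force: [-0.2, 0.5, -0.9]
gripper_width: 0.0005
```

```bash
python3 -c "
from h import *
where();inbox();go(*boxp(-60,114),153,-4.1)
s=snapshot('scene')
im=cv2.cvtColor(s['color'],cv2.COLOR_RGB2BGR)
cv2.imwrite('pics/k5.png',cv2.resize(im[120:240,230:370],None,fx=5,fy=5))"
```

```text
t 51.25 pos [634.4  78.1 151.6] yaw -4.15 tilt y -0.15 x -0.1 F [-0.2  0.5 -0.9] w 0.5
spatula origin in box -75.7 110.7 blade z 89.6
go [0.34, 1.57, -0.15] [-0.15, 0.1, -0.05] t 51.25
```

View pics/k5.png

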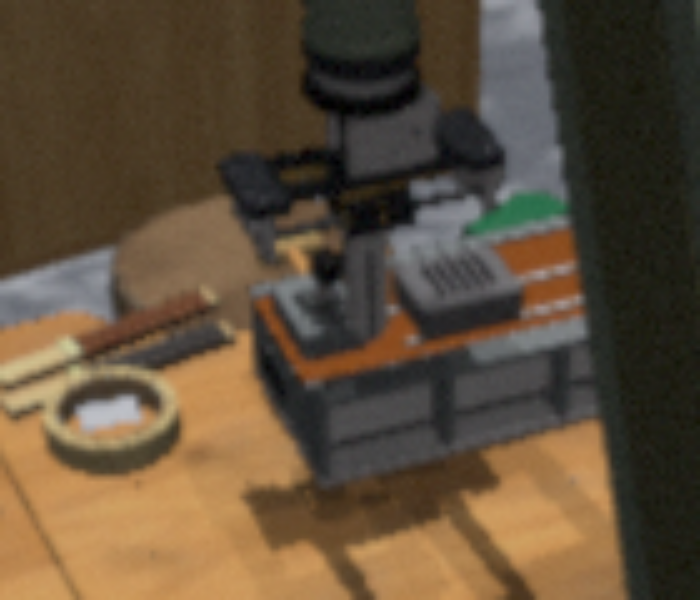

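{"op": "servo_tool", "data": {"series": [[[0.3,0.8,0],[0,0,0],1],[[0.3,1.8,0],[0,0,0],1],[[0.3,2.8,0],[0,0,0],1],[[0.3,3.7,0],[0,0,0],1],[[0.3,4.6,0],[0,0,0],1],[[0.3,5.5,0],[0,0,0],1],[[0.3,6.4,0],[0,0,0],1],[[0.3,7.2,0],[0,0,0],1],[[0.3,7.6,0],[0,0,0],1],[[0.3,7.6,0],[0,0,0],1]]}}

```text
t: 52.55
ee_pos: [0.7113, 0.0754, 0.152]
tcp_rot: [2.3, 2.139, -0.003]
contact_force: [0.1, -0.6, 0.7]
gripper_width: 0.0002
```

```bash
python3 -c "
from h import *
where();inbox()
s=snapshot('scene')
im=cv2.cvtColor(s['color'],cv2.COLOR_RGB2BGR)
cv2.imwrite('pics/k6.png',cv2.resize(im[120:240,230:370],None,fx=5,fy=5))"
```

```text
t 52.55 pos [711.3  75.4 152. ] yaw -4.17 tilt y -0.05 x -0.09 F [ 0.1 -0.6  0.7] w 0.2
spatula origin in box 1.2 113.5 blade z 90.0
```

View pics/k6.png

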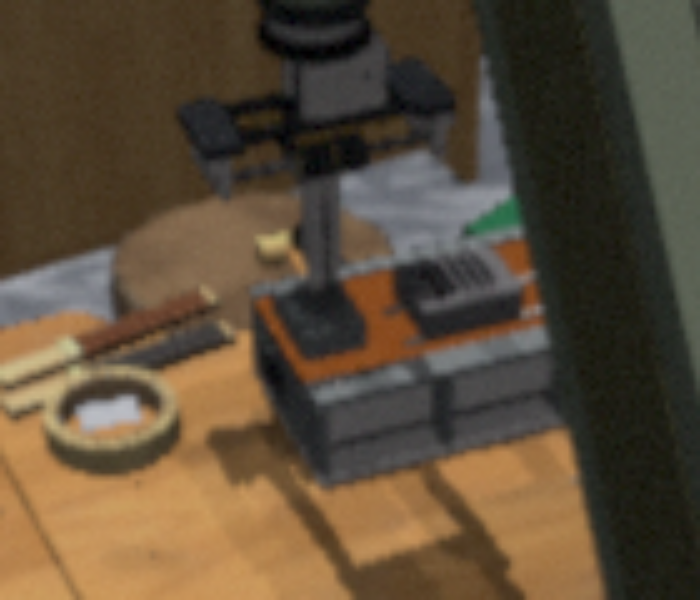

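{"op": "servo_tool", "data": {"series": [[[0,0.4,0],[0,0,0],1],[[0,0.8,0],[0,0,0],1],[[0,1.1,0],[0,0,0],1],[[0,1.1,0],[0,0,0],1]]}}

```text
t: 53.1
ee_pos: [0.7163, 0.0752, 0.151]
tcp_rot: [-2.292, -2.133, 0.02]
contact_force: [-15.1, 0.9, 6.4]
gripper_width: 0.0005
```

```bash
python3 -c "
from h import *
where();inbox()"
```

```text
t 53.1 pos [716.3  75.2 151. ] yaw -4.12 tilt y -0.93 x -0.14 F [-15.1   0.9   6.4] w 0.5
spatula origin in box 6.2 113.6 blade z 89.0
```

The lever met its stop at 15 N. I retreat and check.

{"op": "servo_tool", "data": {"series": [[[0,-1,0],[0,0,0],1],[[0,-4,0],[-0.9,0,0],1],[[0,-8,-1],[-0.9,0,0],1],[[0,-13,-4],[-0.9,0,0],1],[[0,-19,-7],[-0.9,0,0],1],[[-4,-25,-10],[-0.9,0,0],1],[[-9,-29,-12],[-0.9,0,0],1],[[-13,-31,-12],[-0.9,0,0],1],[[-13,-31,-12],[-0.9,0,0],1]]}}

```text
t: 54.22
ee_pos: [0.3993, -0.0345, 0.2779]
tcp_rot: [2.301, 2.129, 0.0]
contact_force: [0.6, -0.3, -0.4]
gripper_width: 0.0
```

```bash
python3 -c "
from h import *
where()
s=snapshot('top')
for n,z in [('lamp_side',.099),('switch_tip',.144)]:
  for p in place_of('top',n): print(n,p['score'],inbx(s,p['position'][0]*640,p['position'][1]*400,z))
im=cv2.cvtColor(s['color'],cv2.COLOR_RGB2BGR)
cv2.imwrite('pics/l1.png',cv2.resize(im[110:250,280:490],None,fx=3.8,fy=3.8))
s=snapshot('scene')
im=cv2.cvtColor(s['color'],cv2.COLOR_RGB2BGR)
cv2.imwrite('pics/l2.png',cv2.resize(im[140:260,260:400],None,fx=5,fy=5))"
```

```text
t 54.23 pos [399.3 -34.5 277.9] yaw -4.44 tilt y 0.29 x -0.25 F [ 0.6 -0.3 -0.4] w 0.0
lamp_side 0.91 [-17.7 -23.5]
switch_tip 0.67 [ 33.7 119.7]
```

View pics/l1.png

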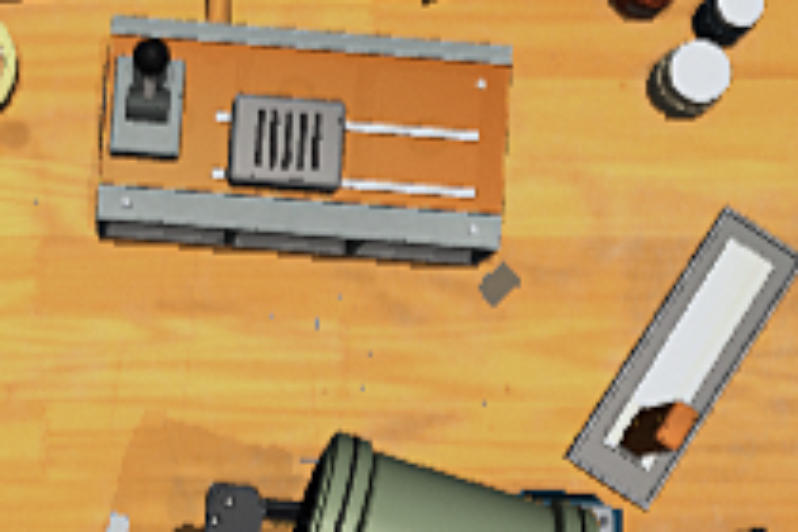

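View pics/l2.png

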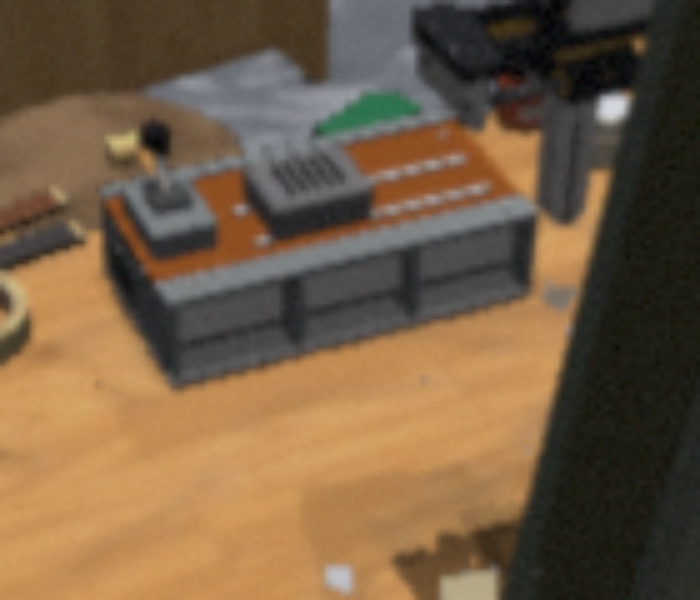

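{"op": "servo_tool", "data": {"series": [[[0,0,0],[0,0,0],1],[[0,0,0],[0,0,0],1],[[0,0,0],[0,0,0],1]]}}

```text
t: 54.8
ee_pos: [0.4007, -0.031, 0.276]
tcp_rot: [2.297, 2.142, -0.002]
contact_force: [-0.3, 0.5, 0.5]
gripper_width: 0.0006
```

```bash
python3 -c "
from h import *
where();print(hand_in())"
```

```text
t 54.8 pos [400.7 -31.  276. ] yaw -4.01 tilt y -0.01 x -0.1 F [-0.3  0.5  0.5] w 0.6
the job is handed in; nothing more can be done
None
```

I loaded all three carriers with the spatula, one each into lanes 3, 2 and 1, and put the spatula back in its tray. Then I slid the lamp head home, pushed the lever over to the back, and handed the job in at about 55 s.

**Last checks:**
- **Flaps:** all three look shut in the last pictures.
- **Spatula:** it lies flat in its tray; I released it about 5 mm from my estimate of the tray origin.
- **Lamp head:** it stopped hard at 33 N. It moved only about 70 mm because it did not start fully out. The gap left at the rail end suggests it is home, at about 88 mm.
- **Lever:** it met its stop at 15 N. The knob now reads about 34 mm behind the box centre, which agrees with locked.

**Not seen directly:** the carriers cannot be seen inside the box. I placed them by dead reckoning at about 12 to 14 mm behind the box centre. The force reading dropped to the spatula's own weight when each was set down, and the blade came out empty each time.

No check failed.

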